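# Lay the last block of a brick-built blank and draw the jig's latch shut

### The arm

A 6-joint arm with a two-finger parallel gripper is mounted at the origin on the work surface. World frame = base frame: x ahead of the robot, y to its left, z up, the work surface at z = 0. Lengths are in m, angles in rad, forces in N, time in s.
With the tool pointing down it reaches from about 0.4 to 0.825 m from the base axis. Payload 7 kg.
Tool frame: the origin (TCP) lies between the finger pads; the fingertips stand 17 mm ahead of it and the grasp point (between the pads) lies 2 mm behind it; x points along the fingers, z is the direction in which the jaws open and shut, and the axes are right-handed (so a half turn about x gives the same grasp; the last joint's range is limited). The gripper opens to 88 mm and grips with 3 to 60 N. Pads are 19 mm wide; open, the fingers measure 130 mm over their backs; the gripper's body (78 mm by 193 mm) begins 47 mm behind the grasp point.
Start: joints at [-0.823, 0.359, 0.012, 0, -1.224, -0.288], TCP at [0.3, -0.605, 0.244] pointing down, gripper open.
Joint ranges: [-3.07, 3.07], [-1.43, 2.12], [-1.02, 1.25], [-3.03, 1.67], [-3.05, -0], [-3.03, 3.03]. Speed limits (rad/s): [2.39, 2.39, 3.01, 3.14, 3.14, 3.14].

### API

Orientations are given as [roll, pitch, yaw] about the fixed x, y, z axes, in that order (R = Rz(yaw) Ry(pitch) Rx(roll)).
In Python, from station import * gives the robot as it stands.
- The arm moves only by the tool step_arm, never from a script. Its argument "deltas" is a list of rows, each a list of 5 numbers: the shift along the tool's x, y, z in cm, then the turn about the tool's x in degrees, then the closure, from 0 (fully open) to 1 (shut). In form: [[dx, dy, dz, roll, fingers], ...]. A call has exactly 10 rows; each row is the pose to reach, as a shift and turn from the pose commanded when the call began, along the tool's axes at that moment; what a row does not reach only later rows make up. A row lasts 1/12 s, in which the tool goes at most 41.7 mm and 7.16 degrees, less where a joint would pass 70% of its speed; a pose out of reach is approached as far as the arm can. A call with a gripper value outside its range is refused whole. The fingers move at their own pace and stop on an object; "squeeze" is the grip in N (left out, the last holds). Time passes only in rows, so rows that repeat a pose let the fingers close, or fill a call up. It gives the time, the measured TCP pose, the force and the opening at its end, in the units of the state.
- get_state(): the state, without advancing time (a new reading comes with each control period).
- grab_frame(name): name is "scene" or "side" or "wrist"; returns a dict with "pixels" (420x560x3 uint8, red, green, blue), "range_z" (420x560 float32, m along the optical axis (not along the pixel's ray), 0 where there is no reading), "fx", "fy", "cx", "cy" (pixels), "k1" (the pictures are not rectified: a ray, as slopes to the right and down, at radius r is drawn at 1 + k1 r^2 times it, then the intrinsics apply), "view" (4x4, takes a point from world to camera coordinates); the wrist camera has in their place "hand_eye" (4x4, takes a point from camera to tool coordinates, whose origin is the TCP and whose axes are the tool frame's). Camera axes: x right, y down, z forward; pixel columns grow to the right and rows downward; lengths in m; the calibration is good to about 2 mm. A picture is of the moment at which its call begins: read the wrist's pose just before it.
- job_done(): hands the job in, once; it reports no verdict.
Trained networks look in the newest picture that a camera, given by its name, has taken for a name from the list of things; names that differ only in an ending like _2 or _b are one class to them, and where a whole thing is asked for, a point or a joint stands for the part that bears it (a point fixed in the world has none). Each returns a list of dicts, best first, with "conf" (0 to 1); they miss things now and then, are a little off and sometimes report something else, mostly with a low value. They report only what shows in the picture. A call takes as long as a camera call. They do not tell look-alikes from the thing itself.
- boxes_of(thing, camera): "extent" ([left, top, right, bottom] in pixels, round what is visible of it).
- masks_of(thing, camera): "mask" (420x560 bool, what is visible of it) and "extent" ([left, top, right, bottom] in pixels, round what is visible of it).
The state is a dict: "t": time; "q": joint angles; "qd": joint speeds; "joint_efforts": joint torques, N m; "eef_pos": TCP position; "ee_rot": TCP orientation; "force": force on the tool from outside, world axes, zero at the start; "moment": the same for the moment, N m; "width": finger opening in m.
Only numpy, scipy, OpenCV 4.12 (cv2) and the standard library are available. Lean on these libraries where they do the work, as an engineer would, in place of code of your own. Each camera call takes 0.05 s, during which the arm holds its last target.

### The job

Finish the dry clamp-up in the glue-up jig: lay the loose full-length block flat in the top course, end to end and in line with the half block there, so that it bridges the joint in the course below. Then hook the draw latch's wire loop over the keeper on the sliding jaw and press the lever down flat past centre, so that the jaw closes up the joints. Leave the spare half block, glue bottle, try square, chisel and mallet where they lie.

Things in the scene. Friction and masses are not known exactly. Their poses are not given: they have to be found in the camera images.
- jig: Glue-up jig fixed to the bench: plywood board 210 (x) by 270 (y), top 18 mm up. Origin on the bench, near its middle. +y runs from the fixed fence to the sliding jaw. Block lane along y, centred on x = -50, from the fence's face at y = -90 to the jaw's face at y = 60 + jaw. Side fence 16 high at x = -88 to -76. The draw latch stands at x = +60 and works in a y-z plane.
- jaw (a joint): Sliding beech jaw, m: 0 when its face meets 150 mm of closed-up blocks, positive when open (jig +y), at most 0.022. Starts 0.012 to 0.016, slides stiffly (1.5 N) and stays. Its cheek stands 50 mm above the board across the block lane; its low arm, top 24 mm above the board, runs to the latch side and carries the keeper.
- lever (a joint): Latch lever, rad: 0 flat (end stop, parallel to the board, pointing to jig -y); grows as the free end rises and swings over towards the jaw (1.57 upright, 2.3 stop). Starts 0.55 to 0.8; friction holds it where it is left; past centre below about 0.25. Steel arm, dark teal grip 22 wide, 18 thick from 45 to 112 mm (free end) from the pivot.
- lever_pivot (a point): Pivot pin of the lever, 56 mm above the bench, axis along jig x; axes as the jig's.
- lever_pad (a point): Middle of the grip's upper face, where to press: 80 mm from the pivot, 9 mm off the lever's centre line. Its y points along the lever from free end to pivot, its z out of the upper face (up when flat, towards the jaw when upright).
- loop_bar (a point): Middle of the loop's end bar. The loop is a U of 7 mm steel rod, 53 wide outside, 39 inside; its side rods run 98 mm from the bar (its y points to the bar) to a pivot on the lever, 34 from the lever pivot (lever flat: 33 to -y, 6 below). It swings freely, drops when let go, springs 5 N per mm up to 10 mm; drawn to +y it raises the lever (up to 10 N). Starts lying short of the keeper.
- loop_grip (a point): Middle between the loop's side rods, 22 mm back from the bar: the loop can be pinched here from above across its 53 mm width (closing along jig x). The bar can be carried at most about 25 mm past the keeper point; beyond its lip the lever stands upright or leans up to 0.6 rad towards the jaw.
- keeper (a point): Hook plate on the jaw: this point is the bar's middle when home, 47.5 mm above the bench, on the hook's far (+y) side. Web 24 wide (x) at y -7.5 to -3.5 from here, lip on to y +1.5; lip top 11.5, underside 7.5 above here; foot plate 3.5 below. The bar goes over the top, drops beyond the lip and is drawn back under it by the lever. Axes as the jig's.
- block_mid (a point): The loose block to lay, at its centre: birch block, light wood, 44 wide and 32 high, 100 long (its x), 93 g. Starts flat on the bench, to the left or right of the jig.
- bed (a point): Centre of the place for the block's underside when clamped up: on the low course, 50 mm above the bench, jig x = -50, y = 10. With the jaw open there is 112 to 116 mm of free length for it. Axes as the jig's.
- top_half_mid (a point): Centre of the half block already laid in the top course, against the fixed fence: birch block, light wood, 44 wide and 32 high, 50 long (its x).
- low_full_mid (a point): Centre of the full block of the low course, against the fixed fence: birch block, light wood, 44 wide and 32 high, 100 long (its x).
- low_half_mid (a point): Centre of the half block of the low course, towards the jaw: birch block, light wood, 44 wide and 32 high, 50 long (its x).
- spare_half_mid (a point): A spare half block lying flat on the bench on the other side of the jig from the loose block, at its centre; same wood, only 50 long. Not used.
- glue_mid (a point): Glue bottle, white with a red cap, 62 across and 170 tall, half-way up. Leave alone.
- square_mid (a point): Try square, dark stock 115 by 20 and steel blade 150 long, flat; the stock's centre. Leave alone.
- chisel_mid (a point): Chisel, 250 long, wooden handle, flat; near its middle. Leave alone.
- mallet_mid (a point): Wooden mallet lying on its side, head 130 by 65 by 75 high; middle of its free handle. Leave alone.
Not all that is in view belongs to the job. What is shaped like the part that bears block_mid but purple is not meant.

How it is judged:
On the way, in this order (a step that is already met when the one before it is completed fails the run):
1. the block is laid on the low course beside the half block (z of block_mid in the frame of jig between 0.062 and 0.07 m and x of block_mid in the frame of jig between -0.065 and -0.035 m and y of block_mid in the frame of jig between 0.004 and 0.032 m and contact force between block and the fingers below 0.1 N), for 0.2 s.
2. the loop is hooked over the keeper and the lever is flat past centre (value of joint lever below 0.1 rad and y of loop_bar in the frame of keeper between -0.005 and 0.005 m and z of loop_bar in the frame of keeper between -0.006 and 0.008 m), for 0.2 s.
At the end, for the whole second after the job is handed in: Lever within 0.08 rad of flat; loop bar within 4 mm of home behind the keeper, under its lip; jaw within 3.5 mm of closed; all four blocks flat in their places: 4 mm along the lane and in height, 8 mm sideways, 0.1 rad; all at rest (value of joint lever between -0.1 and 0.08 rad and value of joint jaw between -0.0035 and 0.0035 m and y of loop_bar in the frame of keeper between -0.004 and 0.004 m and z of loop_bar in the frame of keeper between -0.005 and 0.007 m and x of loop_bar in the frame of keeper between -0.008 and 0.008 m and x of block_mid in the frame of jig between -0.058 and -0.042 m and y of block_mid in the frame of jig between 0.006 and 0.014 m and z of block_mid in the frame of jig between 0.062 and 0.07 m and angle between the x axis of each of block_mid, top_half_mid, low_full_mid, low_half_mid and the y axis of jig, either way round below 0.1 rad and x of top_half_mid in the frame of jig between -0.058 and -0.042 m and y of top_half_mid in the frame of jig between -0.069 and -0.061 m and z of top_half_mid in the frame of jig between 0.062 and 0.07 m and x of low_full_mid in the frame of jig between -0.058 and -0.042 m and y of low_full_mid in the frame of jig between -0.044 and -0.036 m and z of low_full_mid in the frame of jig between 0.03 and 0.038 m and x of low_half_mid in the frame of jig between -0.058 and -0.042 m and y of low_half_mid in the frame of jig between 0.031 and 0.039 m and z of low_half_mid in the frame of jig between 0.03 and 0.038 m and linear speed of block below 0.01 m/s and velocity of joint lever between -0.05 and 0.05 rad/s); the robot touches nothing.
It fails at once if the spare half block is moved more than 30 mm from its place (distance of spare_half_mid from where it was at the start of the episode above 0.03 m).
It fails at once if the glue bottle, try square, chisel or mallet is moved more than 30 mm from its place (distance of any of glue_mid, square_mid, chisel_mid, mallet_mid from where it was at the start of the episode above 0.03 m).
It also fails if it takes over 58 s, if anything falls off the work surface, if the arm or the gripper's body presses on something with over 40 N, if the wrist force passes 120 N, or if a joint passes its speed limit or range.

## Working session

There is one attempt and no reset: what is moved stays moved. The work goes in short steps, Python scripts to look and compute and a tool call to move; the robot and the scene stay as the last step left them, time stands still between calls to the robot, and variables do not carry over. Pictures are saved under pics/ and viewed, and the job is handed in when it is done.

Besides the shell and the picture viewer there is one more tool, called as name([rows], argument=value, ...), one row to a line, values as JSON. step_arm: Moves the arm, as the interface text tells. Its arguments: {"type":"object","properties":{"deltas":{"type":"array"},"squeeze":{"type":"number"}},"required":["deltas"]}

```bash
ls; mkdir -p pics
python3 - <<'E'
from station import *
import cv2
s=get_state(); print({k:np.round(v,3).tolist() if hasattr(v,'__len__') else v for k,v in s.items()}) if 'np' in globals() else print(s)
for n in ['scene','side','wrist']:
    f=grab_frame(n); cv2.imwrite(f'pics/{n}0.png',f['pixels'][:,:,::-1].copy()); print(n,{k:(v if k not in('pixels','range_z') else None) for k,v in f.items()})
E
```

```text
pics
{'t': 0.0, 'q': array([-8.22901646e-01,  3.59394889e-01,  1.10596880e-02, -3.32081206e-04,
       -1.22405846e+00, -2.88117861e-01]), 'qd': array([-0.00113974, -0.00067164,  0.00186776, -0.0003337 , -0.00089986,
        0.00046386]), 'joint_efforts': array([-2.41793219e-03, -5.82719028e+01,  2.93055797e+01,  6.99740231e+00,
        6.90367728e-03, -1.02625756e-04]), 'eef_pos': array([ 0.29931987, -0.60450997,  0.24262108]), 'ee_rot': array([0.09514038, 1.56916876, 2.12560042]), 'force': array([-0.22745583, -0.14541295,  0.10208951]), 'moment': array([-0.04480456,  0.03674705, -0.02400335]), 'width': 0.08751770014092261}
scene {'pixels': None, 'range_z': None, 'fx': 392.6184771226557, 'fy': 392.6184771226557, 'cx': 275.46768667455837, 'cy': 205.75743866836882, 'k1': -0.08958407409525727, 'view': array([[-0.06245745,  0.99796154, -0.01310872,  0.03305028],
       [ 0.78724888,  0.04118827, -0.61525827, -0.38995726],
       [-0.61346416, -0.04874728, -0.78821661,  1.31888998],
       [ 0.        ,  0.        ,  0.        ,  1.        ]])}
side {'pixels': None, 'range_z': None, 'fx'
[... 200 characters left out ...]
-0.17563841,  0.75178217, -0.63559006,  0.15545375],
       [ 0.1517252 , -0.61724075, -0.77200603,  1.60304249],
       [ 0.        ,  0.        ,  0.        ,  1.        ]])}
wrist {'pixels': None, 'range_z': None, 'fx': 341.7683487404267, 'fy': 341.7683487404267, 'cx': 274.68360778768874, 'cy': 210.00028756401827, 'k1': -0.08351517351567532, 'hand_eye': array([[-1.48624420e-03, -2.56200878e-01,  9.66622419e-01,
        -1.41309332e-01],
       [ 8.18462820e-04, -9.66623475e-01, -2.56199899e-01,
         6.89768044e-02],
       [ 9.99998561e-01,  4.10368897e-04,  1.64632943e-03,
        -8.30066294e-04],
       [ 0.00000000e+00,  0.00000000e+00,  0.00000000e+00,
         1.00000000e+00]])}
```

View pics/scene0.png

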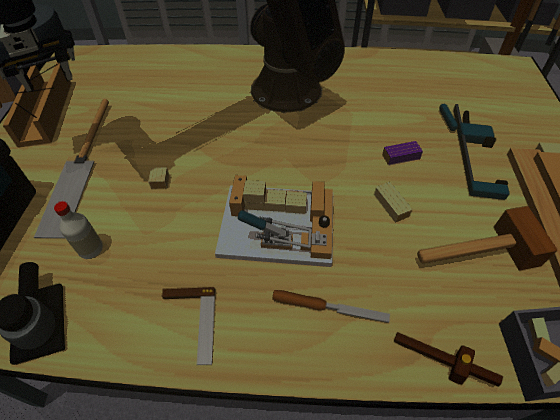

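View pics/side0.png

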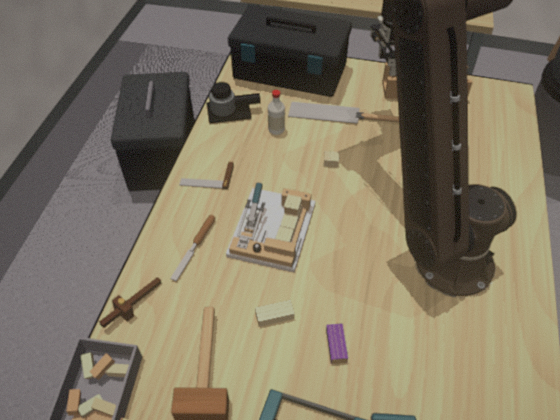

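View pics/wrist0.png

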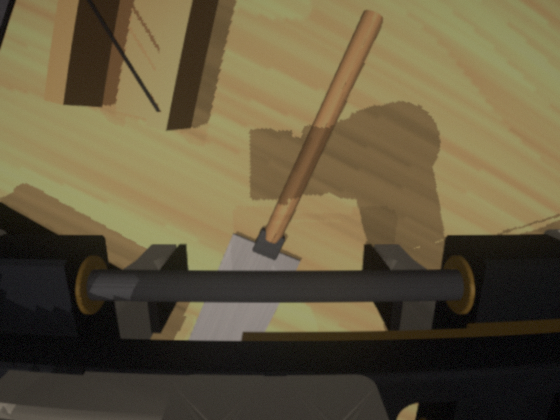

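The scene shows the jig at about (277,225), fence left and jaw right, so jig +y is roughly world +y. There are three candidates for the block:
- The light full block at (392,201).
- The purple look-alike at (402,153).
- The spare half block at (159,177).

The light, full-length one at (392,201) fits. I'll confirm with a crop and measure.

```bash
cat > h.py <<'E'
import numpy as np, cv2
from station import *
from scipy.spatial.transform import Rotation as Rn
def tcpT(s=None):
    s=s or get_state(); T=np.eye(4); T[:3,:3]=Rn.from_euler('xyz',s['ee_rot']).as_matrix(); T[:3,3]=s['eef_pos']; return T
def c2w(f,T=None):
    return np.linalg.inv(f['view']) if 'view' in f else T@f['hand_eye']
def K(f): return np.array([[f['fx'],0,f['cx']],[0,f['fy'],f['cy']],[0,0,1.]])
def D(f): return np.array([f['k1'],0,0,0,0.])
def proj(f,P,T=None):
    V=np.linalg.inv(c2w(f,T)); p=np.c_[np.atleast_2d(P),np.ones(len(np.atleast_2d(P)))]@V.T
    r=p[:,:2]/p[:,2:3]; r2=(r**2).sum(1,keepdims=True); r=r*(1+f['k1']*r2)
    return np.c_[r[:,0]*f['fx']+f['cx'],r[:,1]*f['fy']+f['cy']]
def rays(f,uv): return cv2.undistortPoints(np.atleast_2d(np.array(uv,float)).reshape(-1,1,2),K(f),D(f)).reshape(-1,2)
def unproj(f,uv,T=None,z=None):
    uv=np.atleast_2d(uv); n=rays(f,uv)
    if z is None: z=np.array([f['range_z'][int(v+.5),int(u+.5)] for u,v in uv])
    p=np.c_[n*z[:,None],z,np.ones(len(z))]@c2w(f,T).T
    p[z==0]=np.nan; return p[:,:3]
def onplane(f,uv,h,T=None):
    n=rays(f,uv); M=c2w(f,T); d=np.c_[n,np.ones(len(n))]@M[:3,:3].T; o=M[:3,3]
    return o+d*((h-o[2])/d[:,2])[:,None]
def cloud(f,T=None,mask=None):
    H,W=f['range_z'].shape; m=f['range_z']>0
    if mask is not None: m&=mask
    v,u=np.nonzero(m); return unproj(f,np.c_[u,v],T,f['range_z'][v,u]),u,v
def save(name,im,crop=None,s=1):
    if crop: x0,y0,x1,y1=crop; im=im[y0:y1,x0:x1]
    im=cv2.resize(im,None,fx=s,fy=s,interpolation=cv2.INTER_CUBIC); cv2.imwrite('pics/'+name+'.png',im[:,:,::-1].copy())
E
python3 - <<'E'
from h import *
F={n:grab_frame(n) for n in ['scene','side']}
for n in F:
  for th in ['block_mid','jig','jaw','lever','loop_bar','keeper','spare_half_mid','top_half_mid','low_full_mid','low_half_mid','glue_mid']:
    m=masks_of(th,n)
    for k in m[:4]:
        P,_,_=cloud(F[n],mask=k['mask']); 
        med=np.median(P,0) if len(P) else None
        print(n,th,round(k['conf'],2),np.round(k['extent']),int(k['mask'].sum()),np.round(med,3) if med is not None else None, np.round(np.percentile(P[:,2],[5,95]),3) if len(P) else '')
a=cv2.resize(F['scene']['pixels'][130:230,360:440],(400,500)); b=cv2.resize(F['side']['pixels'][290:370,240:360],(390,500)[0:2])
save('crop1',np.hstack([a,b]))
save('jig_scene',F['scene']['pixels'],(205,165,345,270),5)
save('jig_side',F['side']['pixels'],(215,175,325,275),5)
E
```

```text
scene block_mid 0.67 [244. 188. 287. 216.] 581 [ 0.526 -0.011  0.05 ] [0.024 0.054]
scene block_mid 0.65 [420. 210. 554. 271.] 3697 [0.623 0.564 0.052] [0.018 0.079]
scene block_mid 0.55 [374. 184. 410. 223.] 835 [0.49  0.293 0.034] [0.009 0.037]
scene jig 0.56 [214. 175. 332. 266.] 7098 [0.61  0.013 0.023] [0.016 0.082]
scene jaw 0.72 [300. 181. 333. 261.] 1712 [0.582 0.108 0.046] [0.028 0.072]
scene jaw 0.39 [276. 290. 387. 321.] 1110 [0.769 0.109 0.019] [0.013 0.028]
scene jaw 0.38 [216. 173. 332. 266.] 7250 [0.609 0.012 0.023] [0.014 0.081]
scene lever 0.81 [236. 208. 311. 246.] 780 [ 0.621 -0.01   0.078] [0.049 0.121]
scene loop_bar 0.65 [258. 226. 310. 246.] 86 [0.643 0.049 0.059] [0.05 0.08]
scene loop_bar 0.64 [240. 211. 313. 246.] 740 [ 0.623 -0.014  0.079] [0.05  0.122]
scene spare_half_mid 0.82 [149. 168. 168. 191.] 381 [ 0.442 -0.319  0.032] [0.007 0.036]
scene spare_half_mid 0.63 [305. 180. 333. 261.] 1599 [0.577 0.108 0.046] [0.036 0.072]
scene top_half_mid 0.96 [241. 181. 265. 204.] 474 [ 0.519 -0.051  0.084] [0.058 0.087]
scene top_half_mid 0.51 [256. 222. 313. 247.] 
[... 797 characters left out ...]
] 195 [0.615 0.047 0.057] [0.026 0.079]
side keeper 0.73 [171. 308. 229. 418.] 2777 [0.609 0.58  0.07 ] [0.039 0.078]
side keeper 0.65 [228. 183. 315. 270.] 4548 [0.567 0.033 0.033] [0.012 0.079]
side keeper 0.56 [230. 233. 293. 265.] 1429 [0.55  0.115 0.045] [0.023 0.071]
side spare_half_mid 0.63 [322. 149. 340. 166.] 249 [ 0.429 -0.311  0.029] [-0.     0.036]
side top_half_mid 0.51 [283. 195. 302. 214.] 277 [ 0.506 -0.042  0.081] [0.058 0.087]
side low_full_mid 0.55 [281. 214. 301. 228.] 205 [ 0.503 -0.006  0.05 ] [0.038 0.057]
side low_half_mid 0.48 [275. 225. 295. 244.] 243 [0.506 0.045 0.051] [0.028 0.057]
side glue_mid 0.67 [267.  90. 286. 136.] 622 [ 0.647 -0.425  0.087] [0.01  0.167]
```

View pics/crop1.png

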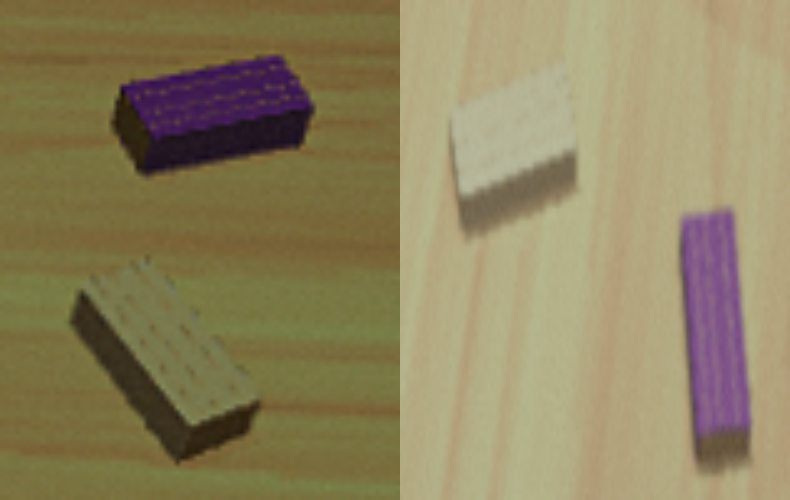

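View pics/jig_scene.png

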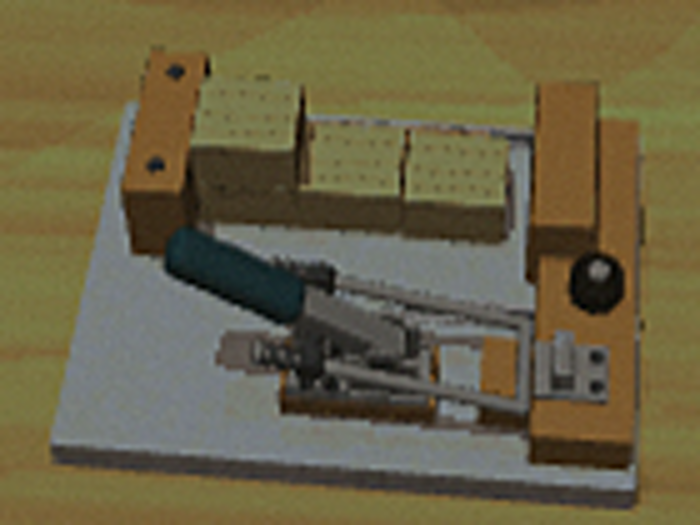

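View pics/jig_side.png

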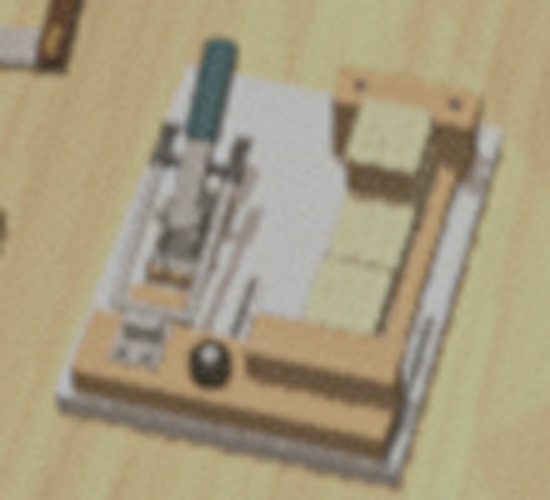

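Run:
```python
from h import *
T=tcpT(); print(np.round(T,3))
F={n:grab_frame(n) for n in ['scene','side']}
P=[]
for n in F:
    p,_,_=cloud(F[n]); P.append(p)
    for nm,c,r in [('blk',(0.485,0.297),.075),('jig',(0.58,0.02),.2)]:
        lo=.024 if nm=='blk' else .012
        q=p[(np.hypot(p[:,0]-c[0],p[:,1]-c[1])<r)&(p[:,2]>lo)&(p[:,2]<.2)]
        if nm=='jig': q=q[(q[:,2]<.022)]
        if len(q)<20: continue
        xy=q[:,:2].astype(np.float32)
        # denoise
        r=cv2.minAreaRect(xy*1000); print(n,nm,len(q),np.round(r[0],1),np.round(r[1],1),round(r[2],1),'z',np.round(np.percentile(q[:,2],[10,50,90]),4))
    print(n,'bench z',np.median(p[(np.abs(p[:,0]-.75)<.03)&(np.abs(p[:,1]+.02)<.05)][:,2]))
```

```text
[[-0.    -0.896 -0.444  0.3  ]
 [-0.    -0.444  0.896 -0.605]
 [-1.     0.    -0.     0.244]
 [ 0.     0.     0.     1.   ]]
scene blk 648 [481.4 295.4] [102.1  47. ] 28.0 z [0.0304 0.035  0.0368]
scene jig 3023 [610.6   3.3] [271.3 316.7] 87.8 z [0.0183 0.0203 0.0216]
scene bench z 0.0021099840174967355
side blk 583 [479.8 294.8] [101.4  49.7] 28.8 z [0.0279 0.0319 0.0358]
side jig 1567 [608.    0.7] [278.3 316.7] 87.1 z [0.0146 0.0183 0.0212]
side bench z 0.0013534039411833287
```

step_arm([
  [0,-2,1.5,-5,0],
  [0,-5.2,3.8,-11,0],
  [0,-8.4,6.1,-18,0],
  [0,-11.6,8.4,-25,0],
  [0,-14.8,10.8,-32,0],
  [0,-18,13.1,-39,0],
  [0,-21.2,15.5,-46,0],
  [0,-24.4,17.8,-53,0],
  [0,-27.6,20.1,-59,0],
  [0,-30,21.8,-63.5,0],
])

```text
t: 2.28
eef_pos: [0.4726, -0.2739, 0.244]
ee_rot: [3.135, 1.57, -0.003]
force: [0.4, -0.1, -0.5]
width: 0.0879
```

Run:
```python
from h import *
s=get_state();print(s['t'],np.round(tcpT(s),3),s['q'])
```

```text
2.2833 [[ 0.001  0.004 -1.     0.473]
 [-0.    -1.    -0.004 -0.274]
 [-1.     0.    -0.001  0.244]
 [ 0.     0.     0.     1.   ]] [-1.66596085e-01  1.46421554e-01 -2.73248862e-01 -1.89620173e-04
 -1.15007787e+00  1.70614143e-01]
```

step_arm([
  [0,-3.5,-1.8,0,0],
  [0,-7.1,-3.7,0,0],
  [0,-10.7,-5.6,0,0],
  [0,-14.3,-7.5,0,0],
  [0,-17.9,-9.4,0,0],
  [0,-20.8,-10.9,0,0],
  [0,-22.4,-11.7,0,0],
  [0,-22.4,-11.7,0,0],
  [0,-22.4,-11.7,0,0],
  [0,-22.4,-11.7,0,0],
])

```text
t: 3.12
eef_pos: [0.5888, -0.0531, 0.2435]
ee_rot: [0.266, 1.57, -2.878]
force: [-0.7, -0.8, -0.2]
width: 0.0878
```

Run:
```python
from h import *
s=get_state();T=tcpT(s);f=grab_frame('wrist')
print(s['t'],np.round(T[:3,3],4),np.round(s['ee_rot'],4))
np.savez('w1.npz',T=T,**f)
save('w1',f['pixels'],None,1.4)
p,u,v=cloud(f,T)
q=p[(np.hypot(p[:,0]-.59,p[:,1]-.01)<.2)&(p[:,2]>.012)&(p[:,2]<.022)]
r=cv2.minAreaRect((q[:,:2]*1000).astype(np.float32));print(len(q),r,np.median(q[:,2]))
```

```text
3.1167 [ 0.5888 -0.0531  0.2435] [ 0.2661  1.5703 -2.8783]
17315 ((608.1962890625, 1.909820556640625), (270.9559326171875, 310.1094970703125), 87.92662048339844) 0.01830868886783321
```

View pics/w1.png

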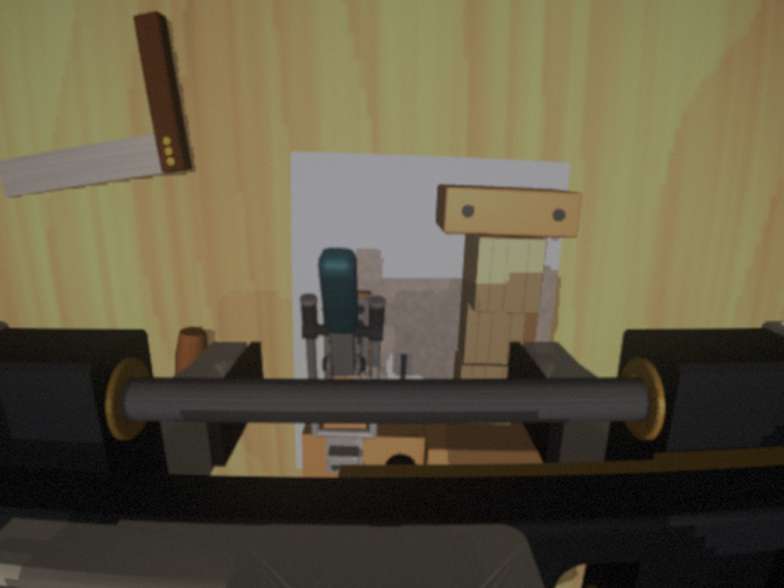

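The wrist image shows the fence at (508,208), the lever grip at (338,290), the loop bar at (345,433) and the keeper at (345,450), with the jaw half hidden by the gripper. I'll move +y and look again.

step_arm([
  [0,-3,0.6,0,0],
  [0,-7,1.3,0,0],
  [0,-11,2,0,0],
  [0,-14.5,2.6,0,0],
  [0,-17,3,0,0],
  [0,-17,3,0,0],
  [0,-17,3,0,0],
  [0,-17,3,0,0],
  [0,-17,3,0,0],
  [0,-17,3,0,0],
])

```text
t: 4.0
eef_pos: [0.5598, 0.116, 0.2436]
ee_rot: [1.884, 1.571, -1.262]
force: [-0.4, -0.3, -0.5]
width: 0.0873
```

Run:
```python
from h import *
s=get_state();T=tcpT(s);f=grab_frame('wrist')
print(s['t'],np.round(T[:3,3],4),np.round(s['ee_rot'],4))
np.savez('w2.npz',T=T,**f)
save('w2',f['pixels'],None,1.4)
```

```text
4.0 [0.5598 0.116  0.2436] [ 1.8839  1.5707 -1.2623]
```

View pics/w2.png

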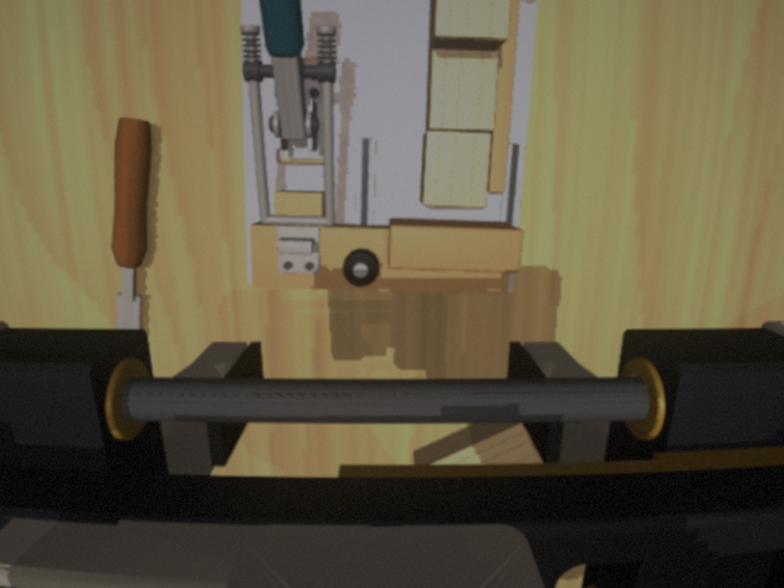

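The image shows the keeper at (298,250), the loop bar at (295,221), the jaw cheek at (455,245), the low blocks at (462,90) and (455,168), and the knob at (361,267). Now the jig pose and keeper/loop positions.

```bash
cat >> h.py <<'E'
def load(n):
    z=dict(np.load(n)); T=z.pop('T'); return {k:(v if v.ndim else float(v)) for k,v in z.items()},T
E
python3 - <<'E'
from h import *
f1,T1=load('w1.npz'); f2,T2=load('w2.npz')
q=lambda f,T,pts,h: np.round(onplane(f,np.array(pts)/1.4,h,T)*1000,1)[:,:2]
print('board -y corners',q(f1,T1,[(291,152),(570,163)],.018))
print('board L edge',q(f1,T1,[(292,250),(294,320)],.018),'w2',q(f2,T2,[(246,180),(248,285)],.018),'R',q(f2,T2,[(533,70),(524,190)],.018))
print('board -y, fence top corners z=?',q(f1,T1,[(438,184),(580,191)],.068))
# clouds
for f,T,pts in [(f2,T2,[('bar',295,221),('keeper plate',298,247),('lip',296,245),('cheek',455,240),('arm',340,245),('lowhalf',455,170),('lowfull',465,90),('tophalf',470,15),('grip',280,20),('knob',361,267),('rodL',256,160),('rodR',328,160)]),(f1,T1,[('grip end',338,262),('grip mid',338,290),('tophalf',510,275),('fence',500,212)])]:
    for n,u,v in pts:
        uu,vv=u/1.4,v/1.4
        g=[(uu+a,vv+b) for a in(-1,0,1) for b in(-1,0,1)]
        print(n,np.round(np.nanmedian(unproj(f,g,T),0)*1000,1))
p,u,v=cloud(f2,T2)
# low blocks + cheek rects
for nm,sel in [('cheek',(p[:,2]>.058)&(p[:,2]<.074)&(p[:,1]>.085)&(p[:,0]<.59)&(p[:,0]>.45)&(p[:,1]<.15)),
 ('low',(p[:,2]>.044)&(p[:,2]<.056)&(p[:,0]>.49)&(p[:,0]<.56)&(p[:,1]<.09)),
 ]:
    q_=p[sel]; r=cv2.minAreaRect((q_[:,:2]*1000).astype(np.float32)); print(nm,len(q_),np.round(np.median(q_,0)*1000,1),r)
E
```

```text
board -y corners [[ 657.9 -134.3]
 [ 448.7 -126.9]]
board L edge [[660.5 -60.6]
 [661.8  -3.5]] w2 [[664.   54.7]
 [668.3 136.3]] R [[451.7 -23.2]
 [453.7  63. ]]
board -y, fence top corners z=? [[ 553.9 -112.2]
 [ 459.6 -108.4]]
bar [622.5  82.8  48.1]
keeper plate [619.2  99.3  59.4]
lip [620.6  97.8  59.3]
cheek [512.7  93.6  68.7]
arm [591.8 100.9  42.2]
lowhalf [511.4  48.2  50.8]
lowfull [506.1  -3.8  50.5]
tophalf [509.1 -41.3  81.7]
grip [616.5 -33.8 101.3]
knob [575.9 113.3  61.6]
rodL [644.6  40.9  60. ]
rodR [596.8  41.5  59.2]
grip end [614.7 -71.3 121.9]
grip mid [615.9 -53.2 114.5]
tophalf [507.  -55.   82.2]
fence [513.7 -94.7  73.5]
cheek 3341 [517.1 101.6  68.2] ((528.1314086914062, 102.3838882446289), (124.23192596435547, 39.28444290161133), 6.36002254486084)
low 5019 [510.9  21.6  50.2] ((510.90234375, 18.835357666015625), (145.9196014404297, 64.9765853881836), 79.29133605957031)
```

step_arm([
  [0.4,-1.5,0.1,6,0],
  [1.2,-4,0.2,13,0],
  [2.2,-7,0.3,20,0],
  [3.2,-10,0.4,27,0],
  [4.2,-13,0.5,34,0],
  [5.2,-16,0.6,41,0],
  [6.2,-18.5,0.8,48,0],
  [7,-20.5,0.9,55,0],
  [7.4,-21.7,0.9,62,0],
  [7.4,-21.7,0.9,62,0],
])

```text
t: 4.88
eef_pos: [0.5511, 0.3357, 0.1678]
ee_rot: [1.844, 1.569, -2.388]
force: [-0.5, -0.5, -0.1]
width: 0.0877
```

Run:
```python
from h import *
s=get_state();T=tcpT(s);f=grab_frame('wrist')
print(s['t'],np.round(T,4))
np.savez('w3.npz',T=T,**f)
save('w3',f['pixels'],None,1.4)
p,u,v=cloud(f,T)
q=p[(np.hypot(p[:,0]-.4805,p[:,1]-.295)<.075)&(p[:,2]>.024)&(p[:,2]<.045)]
r=cv2.minAreaRect((q[:,:2]*1000).astype(np.float32));print(len(q),r,np.median(q[:,2]))
```

```text
4.8833 [[-1.500e-03 -8.872e-01 -4.615e-01  5.511e-01]
 [-1.400e-03 -4.615e-01  8.872e-01  3.357e-01]
 [-1.000e+00  1.900e-03 -5.000e-04  1.678e-01]
 [ 0.000e+00  0.000e+00  0.000e+00  1.000e+00]]
7362 ((481.5059814453125, 294.00274658203125), (100.57463836669922, 44.342247009277344), 27.077913284301758) 0.03215980116437189
```

View pics/w3.png

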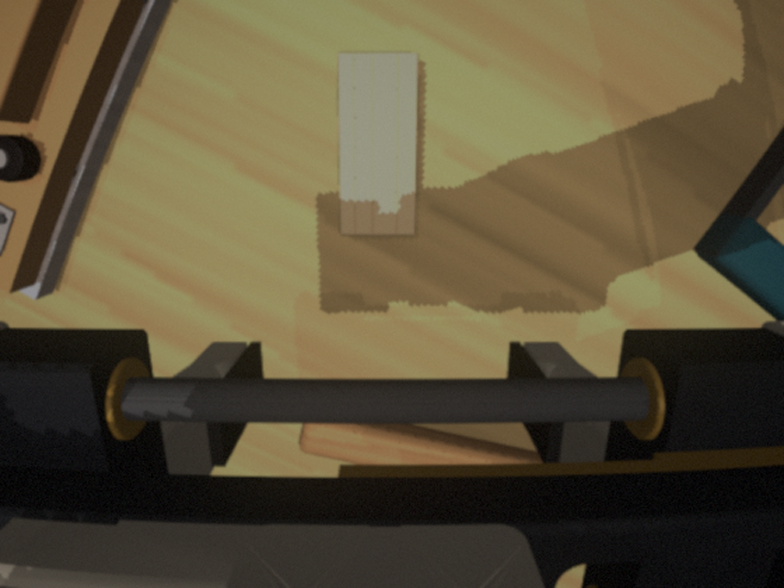

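step_arm([
  [1.5,2.5,-0.2,-0.4,0],
  [4,5.5,-0.4,-0.4,0],
  [7,8.1,-0.5,-0.4,0],
  [10,8.1,-0.5,-0.4,0],
  [12.5,8.1,-0.5,-0.4,0],
  [14,8.1,-0.5,-0.4,0],
  [14.3,8.1,-0.5,-0.4,0],
  [14.3,8.1,-0.5,-0.4,0.3],
  [14.3,8.1,-0.5,-0.4,1],
  [14.3,8.1,-0.5,-0.4,1],
], squeeze=25)

```text
t: 5.77
eef_pos: [0.4829, 0.2925, 0.028]
ee_rot: [-1.27, 1.568, 0.794]
force: [0.9, 0.3, -0.0]
width: 0.0729
```

step_arm([
  [0,0,0,0,1],
  [0,0,0,0,1],
  [0,0,0,0,1],
  [-1.5,0,0,0,1],
  [-4,0,0,0,1],
  [-7,0,0,0,1],
  [-10.5,0,0,0,1],
  [-13,0,0,0,1],
  [-14,0,0,0,1],
  [-14,0,0,0,1],
])

```text
t: 6.6
eef_pos: [0.4831, 0.2934, 0.17]
ee_rot: [-1.259, 1.565, 0.805]
force: [-0.0, -0.3, 0.5]
width: 0.0061
```

Run:
```python
from h import *
s=get_state();T=tcpT(s);f=grab_frame('wrist');g=grab_frame('scene')
print(s['t'],np.round(T,4),s['width'])
save('w4',f['pixels'],None,1.4); save('s4',g['pixels'],(300,100,500,250),4)
p,u,v=cloud(g)
q=p[(np.hypot(p[:,0]-.4805,p[:,1]-.295)<.085)&(p[:,2]>.024)&(p[:,2]<.045)]
if len(q): print(len(q),cv2.minAreaRect((q[:,:2]*1000).astype(np.float32)),np.median(q[:,2]))
```

```text
6.6 [[ 0.0041 -0.8806 -0.4738  0.4831]
 [ 0.0043 -0.4737  0.8807  0.2934]
 [-1.     -0.0057  0.0018  0.17  ]
 [ 0.      0.      0.      1.    ]] 0.006128792503343916
659 ((482.09918212890625, 290.1737060546875), (102.15811157226562, 46.90469741821289), 29.358850479125977) 0.0348178586552953
```

View pics/w4.png

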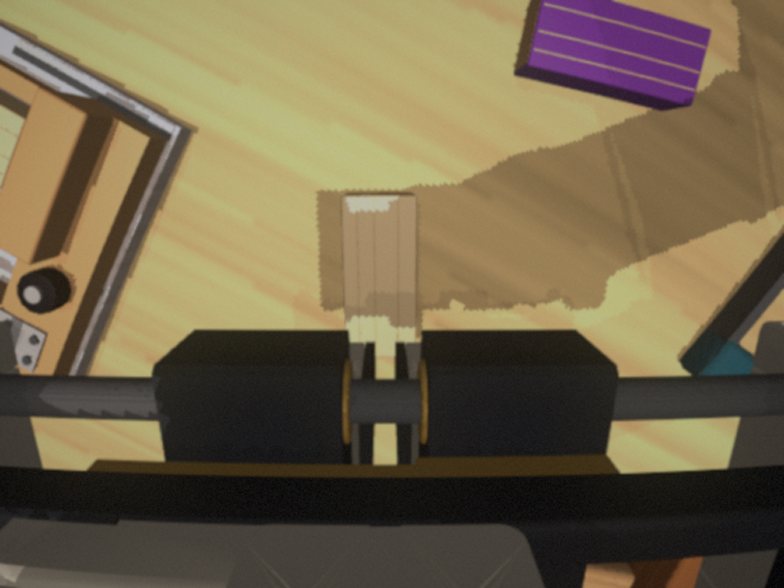

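View pics/s4.png

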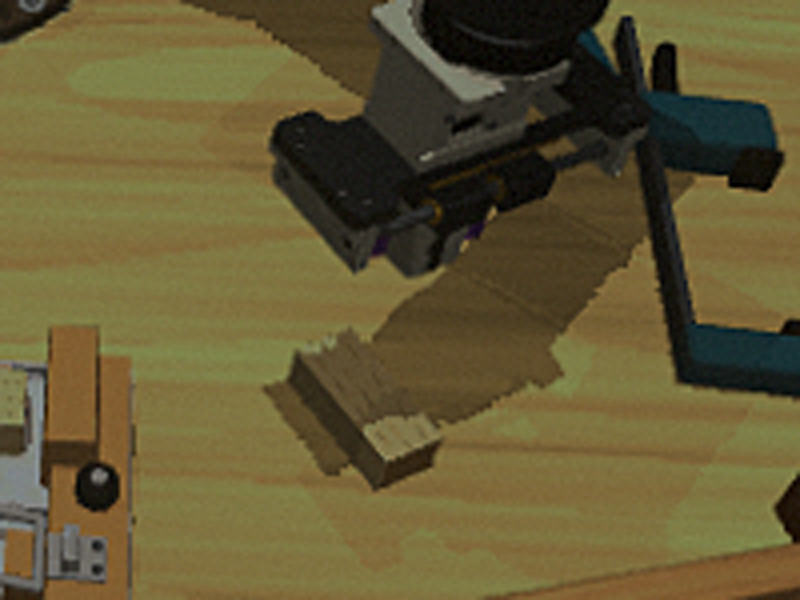

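The gripper closed too slowly: I lifted before the fingers met the block. The picture shows the block still flat in its place at (380,265), so I'll reopen and repeat the grasp with a longer close.

step_arm([
  [0,0,0,0,0],
  [1,0,0,0,0],
  [3,0,0,0,0],
  [5,0,0,0,0],
  [7,0,0,0,0],
  [9,0,0,0,0],
  [10,0,0,0,0],
  [12,0,0,0,0],
  [13.8,0,0,0,0.2],
  [14.3,0,0,0,0.5],
])

```text
t: 7.53
eef_pos: [0.4805, 0.2905, 0.0201]
ee_rot: [1.89, 1.566, -2.33]
force: [-0.1, -1.4, -0.1]
width: 0.0571
```

step_arm([
  [0,0,0,0,1],
  [0,0,0,0,1],
  [0,0,0,0,1],
  [0,0,0,0,1],
  [0,0,0,0,1],
  [0,0,0,0,1],
  [0,0,0,0,1],
  [0,0,0,0,1],
  [0,0,0,0,1],
  [0,0,0,0,1],
])

```text
t: 8.37
eef_pos: [0.4821, 0.2923, 0.0239]
ee_rot: [-1.245, 1.57, 0.819]
force: [-0.9, -0.1, 3.0]
width: 0.0436
```

step_arm([
  [-1,0,0,0,1],
  [-4,0,0,-6,1],
  [-7.5,0,0,-12,1],
  [-11,0,0,-19,1],
  [-13,0,0,-26,1],
  [-14,0,0,-33,1],
  [-14,0,0,-40,1],
  [-14,0,0,-47,1],
  [-14,0,0,-54,1],
  [-14,0,0,-60.5,1],
])

```text
t: 9.2
eef_pos: [0.4819, 0.292, 0.1643]
ee_rot: [-2.052, 1.57, 1.074]
force: [0.3, 0.1, -1.4]
width: 0.044
```

Run:
```python
from h import *
s=get_state();T=tcpT(s);f=grab_frame('wrist');g=grab_frame('side')
print(s['t'],np.round(T,4),s['width'])
save('w5',f['pixels'],None,1.4); save('s5',g['pixels'],(190,250,340,350),5)
np.savez('w5.npz',T=T,**f)
np.savez('s5.npz',T=T,**g)
```

```text
9.2 [[ 2.000e-04 -1.590e-02 -9.999e-01  4.819e-01]
 [ 4.000e-04 -9.999e-01  1.590e-02  2.920e-01]
 [-1.000e+00 -4.000e-04 -2.000e-04  1.643e-01]
 [ 0.000e+00  0.000e+00  0.000e+00  1.000e+00]] 0.043990235564965716
```

View pics/w5.png

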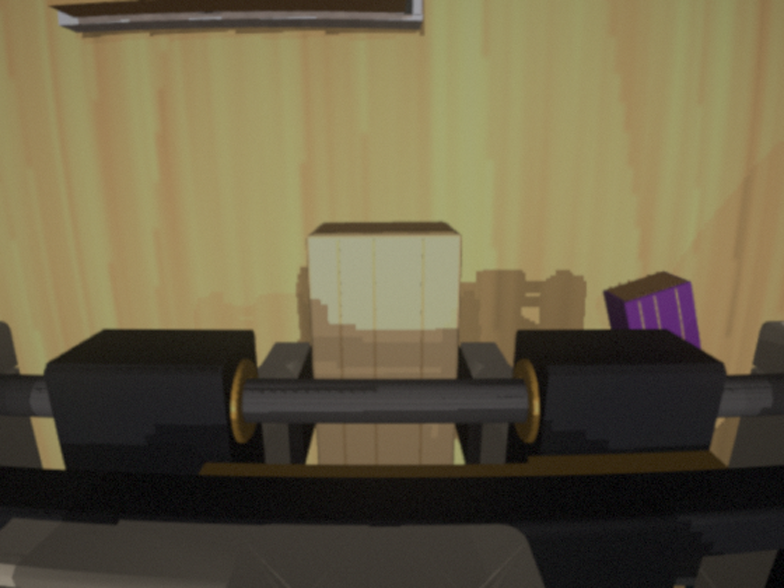

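View pics/s5.png

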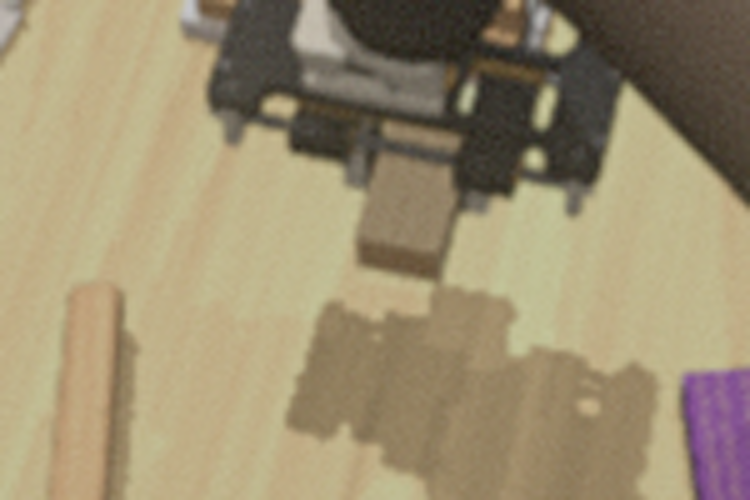

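The block is held, with its top face at (310-460, 235) in the wrist view. Measure its offset in the hand.

Run:
```python
from h import *
f,T=load('w5.npz'); g,_=load('s5.npz')
p=unproj(f,np.array([(385,260),(350,280),(430,300)])/1.4,T);print('top pts',np.round(p,4))
h=np.nanmedian(p[:,2])
e=onplane(f,np.array([(309,235),(385,234.5),(460,234)])/1.4,h,T);print(np.round(e,4), 'ytool of end', np.round((e-T[:3,3])@T[:3,1],4),'z',np.round((e-T[:3,3])@T[:3,2],4))
# bottom edge end face visible? side view far end: crop/5+offset
o=np.array([190,250])
e2=onplane(g,np.array([(359,238),(440,249)])/5+o,h);print('side +y top edge',np.round(e2,4),np.round((e2-T[:3,3])@T[:3,1],4))
e3=onplane(g,np.array([(359,264),(437,278)])/5+o,h-.032);print('bottom edge',np.round(e3,4))
```

```text
top pts [[0.4811 0.2478 0.1731]
 [0.4911 0.2535 0.1729]
 [0.4682 0.2601 0.1715]]
[[0.5022 0.2404 0.1729]
 [0.481  0.2406 0.1729]
 [0.4601 0.2408 0.1729]] ytool of end [0.0512 0.0513 0.0515] z [-0.0211  0.0001  0.021 ]
side +y top edge [[0.4989 0.3428 0.1729]
 [0.4586 0.3397 0.1729]] [-0.0511 -0.0474]
bottom edge [[0.5006 0.3394 0.1409]
 [0.4606 0.3382 0.1409]]
```

```bash
cat >> h.py <<'E'
J0=np.array([.5578,.0042]); ja=-.0345
JR=np.array([[np.cos(ja),-np.sin(ja)],[np.sin(ja),np.cos(ja)]])
def toJ(p): return (np.atleast_2d(p)[:,:2]-J0)@JR
def fromJ(p): return np.atleast_2d(p)@JR.T+J0
E
python3 - <<'E'
from h import *
f2,T2=load('w2.npz')
q=lambda pts,h: np.round(toJ(onplane(f2,np.array(pts)/1.4,h,T2))*1000,1).tolist()
print('cheek top face near edge',q([(391,220),(521,229)],.068))
print('cheek top back edge',q([(389,266),(520,273)],.068))
print('tophalf end top edge',q([(434,37),(508,41)],.082))
print('lowhalf end top',q([(423,205),(486,208)],.050), 'joint',q([(428,129),(492,131)],.05))
print('loopbar ends',q([(262,219),(328,224)],.0515),q([(262,219),(328,224)],.048))
print('keeper lip top near/far',q([(279,239),(315,241),(279,254),(315,256)],.059))
print('foot far edge',q([(279,270),(318,273)],.044))
print('arm near edge top',q([(253,226),(388,228)],.042))
print('bed target',fromJ([-.05,.016]))
E
python3 - <<'E'
import cv2
im=cv2.imread('pics/w2.png')[200:300,230:540]
cv2.imwrite('pics/w2c.png',cv2.resize(im,None,fx=2.5,fy=2.5,interpolation=cv2.INTER_CUBIC))
E
```

```text
cheek top face near edge [[-5.1, 76.0], [-92.0, 79.0]]
cheek top back edge [[-4.8, 107.0], [-94.3, 109.0]]
tophalf end top edge [[-26.5, -34.0], [-70.4, -33.8]]
lowhalf end top [[-27.2, 66.9], [-71.2, 67.4]] joint [[-28.2, 16.2], [-71.4, 15.7]]
loopbar ends [[84.5, 79.5], [38.3, 81.8]] [[85.4, 79.9], [38.7, 82.2]]
keeper lip top near/far [[71.2, 92.1], [46.4, 92.9], [71.5, 102.6], [46.4, 103.3]]
foot far edge [[75.0, 117.2], [46.4, 118.7]]
arm near edge top [[93.6, 85.8], [-3.6, 84.6]]
bed target [[0.50838164 0.02191514]]
```

View pics/w2c.png

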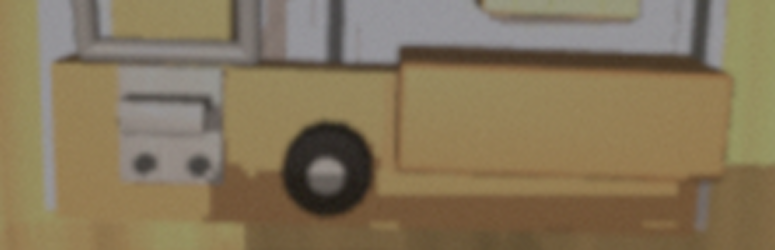

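Run:
```python
from h import *
f1,T1=load('w1.npz');f2,T2=load('w2.npz');f5,T5=load('w5.npz')
print(T1[:3,3],T2[:3,3])
q=lambda f,T,pts,h: np.round(toJ(onplane(f,np.array(pts),h,T))*1000,1).tolist()
print('w1 tophalf end',q(f1,T1,np.array([(470,311),(536,313)])/1.4,.082),'fence top front edge',q(f1,T1,np.array([(440,233),(578,237)])/1.4,.078))
print('w1 low joint',q(f1,T1,np.array([(462,364),(510,366)])/1.4,.05))
s=grab_frame('scene'); save('s6',s['pixels'],(205,165,345,270),5)
np.savez('s6.npz',T=np.eye(4),**s)
o=np.array([205,165])
c=lambda l,h:q(s,None,np.array(l)/5+o,h)
print('scene tophalf end',c([(303,86),(297,150)],.082),'joint',c([(405,129),(403,190)],.05),'lowhalf end',c([(509,140),(506,205)],.05))
print('board corners',c([(52,448),(636,487)],.018),c([(128,102)],.018))
print('cheek near edge',c([(536,85),(530,228)],.068))
si=grab_frame('side')
o=np.array([215,175]); c=lambda l,h:q(si,None,np.array(l)/5+o,h)
print('side tophalf end',c([(344,158),(417,170)],.082),'joint',c([(330,254),(392,265)],.05),'board',c([(60,398),(388,468),(503,128),(195,72)],.018))
print('cheek near edge',c([(255,316),(390,345)],.068))
```

```text
[ 0.58884741 -0.05314852  0.24348278] [0.55981059 0.11598874 0.24362033]
w1 tophalf end [[-24.5, -35.3], [-69.1, -35.3]] fence top front edge [[-1.9, -85.9], [-92.6, -86.7]]
w1 low joint [[-28.2, 16.2], [-65.1, 16.9]]
scene tophalf end [[-68.9, -32.2], [-28.4, -30.5]] joint [[-72.8, 17.6], [-33.9, 19.7]] lowhalf end [[-70.1, 69.7], [-29.0, 70.2]]
board corners [[106.8, -131.6], [103.3, 137.5]] [[-105.8, -131.6]]
cheek near edge [[-91.7, 81.2], [-2.2, 81.9]]
side tophalf end [[-28.8, -32.8], [-73.6, -35.2]] joint [[-33.3, 16.1], [-71.3, 14.4]] board [[99.2, 137.9], [-100.1, 134.8], [-107.1, -135.1], [96.9, -129.6]]
cheek near edge [[-6.7, 85.0], [-87.6, 84.6]]
```

View pics/s6.png

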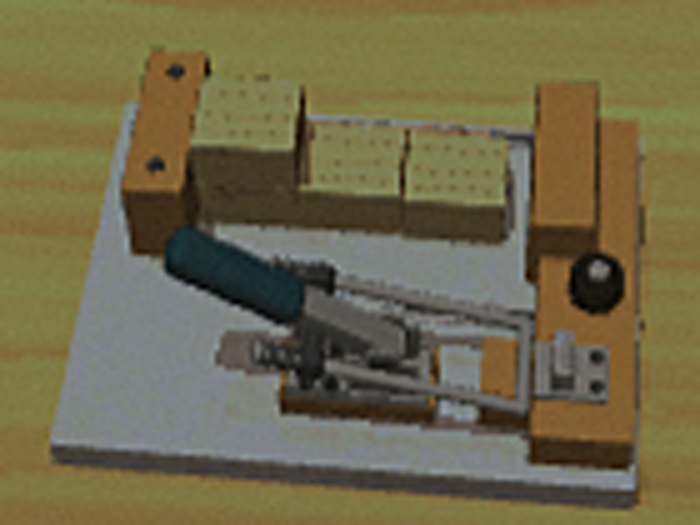

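step_arm([
  [0,2,-0.2,0,1],
  [0,5.5,-0.6,0,1],
  [0,9.5,-1.1,0,1],
  [0,13.5,-1.6,0,1],
  [0,17.5,-2.1,0.5,1],
  [0,21.5,-2.6,1.1,1],
  [0,24.8,-2.9,1.1,1],
  [0,26.4,-3.1,1.1,1],
  [3,26.4,-3.1,1.1,1],
  [5,26.4,-3.1,1.1,1],
])

```text
t: 10.23
eef_pos: [0.5074, 0.0263, 0.1133]
ee_rot: [-2.528, 1.569, 0.566]
force: [-0.6, 0.2, -1.7]
width: 0.044
```

```bash
sed -i 's/J0=np.array(\[.5578,.0042\])/J0=np.array([.5581,.0077])/' h.py
python3 - <<'E'
from h import *
s=get_state();T=tcpT(s);f=grab_frame('wrist');g=grab_frame('scene')
print(s['t'],np.round(T,4),s['width'], toJ(T[:3,3]))
save('w7',f['pixels'],None,1.4); save('s7',g['pixels'],(205,145,345,250),5)
np.savez('w7.npz',T=T,**f)
np.savez('s7.npz',T=T,**g)
E
```

```text
10.2333 [[ 0.0018 -0.0478 -0.9989  0.5074]
 [ 0.0011 -0.9989  0.0478  0.0263]
 [-1.     -0.0012 -0.0017  0.1133]
 [ 0.      0.      0.      1.    ]] 0.04395853286879605 [[-0.05130753  0.0168233 ]]
```

View pics/w7.png

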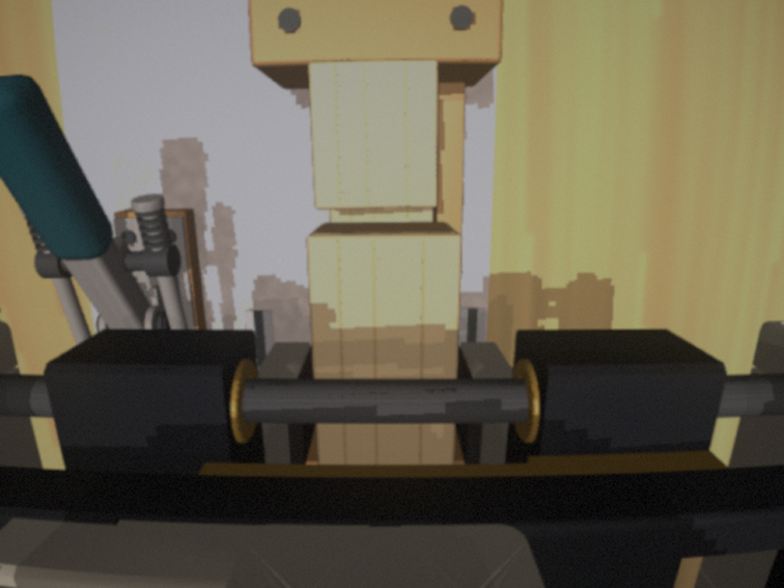

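View pics/s7.png

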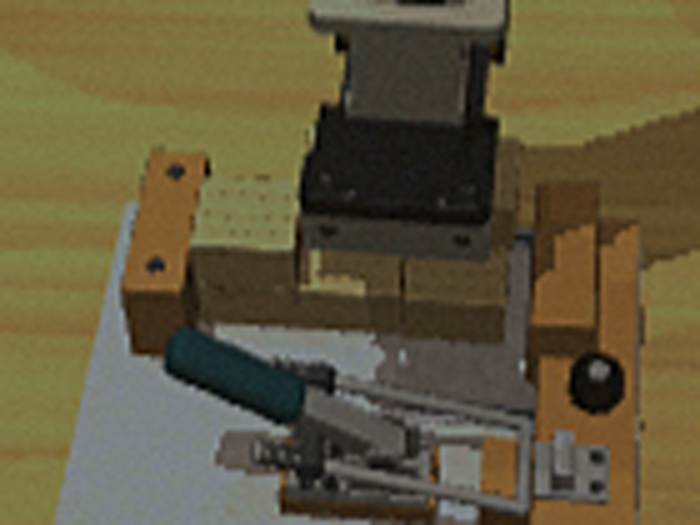

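The wrist view shows the held block in line with the top half. The half's end edge is at row 207, and the block's top edge is at row 235 and bottom edge near row 222. Check the gap and sideways offset in the hand frame.

Run:
```python
from h import *
f,T=load('w7.npz')
M=np.linalg.inv(T)
def q(pts,h):
    p=onplane(f,np.array(pts)/1.4,h,T); return np.round((np.c_[p,np.ones(len(p))]@M.T)[:,:3]*1000,1).tolist()
print('half end',q([(315,207),(437,208)],.082),'half start',q([(310,62),(437,62)],.082))
print('blk top end',q([(309,235),(459,235)],.1133+.0086),'bottom end',q([(326,223),(445,223)],.1133-.0234))
print('fence base edge z=?',q([(252,65),(499,65)],.078))
```

```text
half end [[31.3, 55.8, -24.9], [31.2, 55.4, 18.7]] half start [[31.2, 104.6, -25.2], [31.1, 104.5, 17.6]]
blk top end [[-8.6, 51.2, -21.1], [-8.7, 51.3, 20.7]] bottom end [[23.4, 50.9, -20.2], [23.3, 51.0, 20.7]]
fence base edge z=? [[35.2, 104.7, -46.1], [35.1, 104.6, 39.5]]
```

step_arm([
  [0.5,-0.1,-0.2,0,1],
  [1.5,-0.1,-0.3,0,1],
  [2.5,-0.1,-0.3,0,1],
  [3.2,-0.1,-0.3,0,1],
  [3.6,-0.1,-0.3,0,1],
  [3.8,-0.1,-0.3,0,1],
  [3.9,-0.1,-0.3,0,1],
  [3.9,-0.1,-0.3,0,1],
  [3.9,-0.1,-0.3,0,1],
  [3.9,-0.1,-0.3,0,1],
])

```text
t: 11.17
eef_pos: [0.5105, 0.0285, 0.0749]
ee_rot: [-2.75, 1.57, 0.35]
force: [0.2, -0.4, -0.2]
width: 0.0437
```

step_arm([
  [0.05,0,0,0,1],
  [0.1,0,0,0,1],
  [0.1,0,0,0,1],
  [0.1,0,0,0,0.6],
  [0.1,0,0,0,0.3],
  [0.1,0,0,0,0.2],
  [0.1,0,0,0,0.2],
  [0.1,0,0,0,0.2],
  [-1,0,0,0,0.2],
  [-4,0,0,0,0.2],
])

```text
t: 12.0
eef_pos: [0.5076, 0.0275, 0.1115]
ee_rot: [0.355, 1.563, -2.828]
force: [-0.3, 0.2, -0.4]
width: 0.0693
```

step_arm([
  [-3,0,0,0,0],
  [-6,-1,-1,0,0],
  [-8,-4,-2,0,0],
  [-8.5,-8,-4,0,0],
  [-8.5,-11,-5,0,0],
  [-8.5,-12,-6,0,0],
  [-8.5,-12,-6,0,0],
  [-8.5,-12,-6,0,0],
  [-8.5,-12,-6,0,0],
  [-8.5,-12,-6,0,0],
])

```text
t: 12.83
eef_pos: [0.5746, 0.145, 0.1994]
ee_rot: [0.498, 1.57, -2.686]
force: [0.4, 0.5, 0.8]
width: 0.0877
```

Run:
```python
from h import *
s=get_state();T=tcpT(s);f=grab_frame('wrist')
print(s['t'],np.round(T,4),s['width'], toJ(T[:3,3]))
save('w8',f['pixels'],None,1.4)
np.savez('w8.npz',T=T,**f)
```

```text
12.8333 [[-5.000e-04 -4.170e-02 -9.991e-01  5.746e-01]
 [-3.000e-04 -9.991e-01  4.170e-02  1.450e-01]
 [-1.000e+00  3.000e-04  5.000e-04  1.994e-01]
 [ 0.000e+00  0.000e+00  0.000e+00  1.000e+00]] 0.08773043394380699 [[0.0117238  0.13780553]]
```

View pics/w8.png

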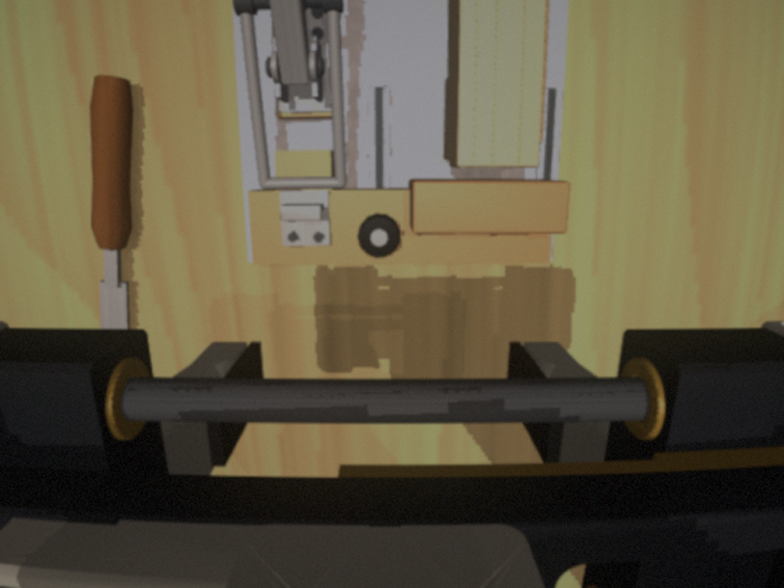

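The block lies flat in the top course: end at (495,165), with a visible gap to the cheek at (490,182). The loop bar is at (303,184), the lip at (303,212) and the knob at (379,236). Measure the placed block, the loop and the keeper.

```bash
python3 - <<'E'
from h import *
f,T=load('w8.npz')
q=lambda pts,h: np.round(toJ(onplane(f,np.array(pts)/1.4,h,T))*1000,1).tolist()
print('blk end',q([(456,165),(539,166)],.082),'z',unproj(f,[(495/1.4,120/1.4)],T))
print('cheek near',q([(412,180),(568,182)],.068))
print('bar centre',q([(262,184),(345,183)],.048))
print('lip',q([(282,205),(325,205),(282,219),(325,219)],.059))
print('rods at 22 back',q([(259,147),(341,145)],.054))
print('pivot pin',q([(300,66),(268,66),(324,66)],.056),'arm near edge',q([(252,191),(408,189)],.042))
print('knob',q([(379,236)],.062),unproj(f,[(379/1.4,236/1.4)],T))
for n,u,v in [('bar',303,184),('bar2',280,184),('rodL',259,147),('rodR',341,145),('lip',303,212),('foot',303,238),('arm',365,205),('rodL2',252,60),('rodR2',337,60)]:
    g=[(u/1.4+a,v/1.4+b) for a in(-1,0,1) for b in(-1,0,1)]
    p=unproj(f,g,T); i=np.nanargmax(p[:,2]); m=np.nanmedian(p,0); print(n,np.round(toJ(m)*1000,1),np.round(m[2]*1000,1),np.round(p[i,2]*1000,1))
E
python3 - <<'E'
import cv2
im=cv2.imread('pics/w8.png')[0:270,230:430]
cv2.imwrite('pics/w8c.png',cv2.resize(im,None,fx=2.2,fy=2.2,interpolation=cv2.INTER_CUBIC))
E
```

```text
blk end [[-26.4, 67.1], [-70.7, 67.5]] z [[0.51356023 0.05356719 0.08244147]]
cheek near [[-4.1, 75.2], [-92.4, 76.1]]
bar centre [[85.0, 77.1], [34.9, 77.2]]
lip [[71.2, 89.0], [46.0, 89.3], [71.6, 97.2], [46.3, 97.5]]
rods at 22 back [[84.0, 55.8], [36.2, 55.4]]
pivot pin [[57.9, 12.2], [75.9, 11.8], [44.5, 12.4]] arm near edge [[93.0, 81.5], [-3.2, 81.3]]
knob [[14.6, 107.3]] [[0.5764506  0.11461287 0.06097366]]
bar [[60.  77.5]] 49.1 50.2
bar2 [[73.9 77.3]] 49.0 50.3
rodL [[83.9 55.8]] 54.0 54.6
rodR [[36.2 55.3]] 53.4 54.2
lip [[59.  93.3]] 59.0 60.3
foot [[ 62.4 110.7]] 44.0 44.8
arm [[23.3 90.8]] 42.6 44.1
rodL2 [[82.2 10.3]] 65.3 66.8
rodR2 [[36.4 11.4]] 64.9 66.1
```

View pics/w8c.png

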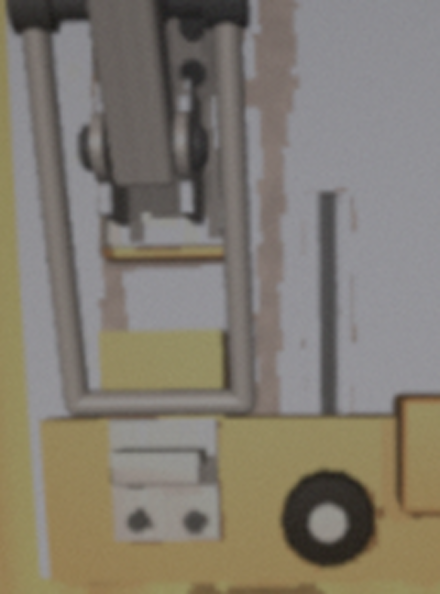

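step_arm([
  [0,1.5,-1,0,0],
  [1,4.5,-2.6,0,0],
  [3,7,-4,0,0],
  [6,8.1,-4.9,0,0],
  [9,8.1,-4.9,0,0],
  [11.5,8.1,-4.9,0,0],
  [13,8.1,-4.9,0,0],
  [13.8,8.1,-4.9,0,0.1],
  [13.9,8.1,-4.9,0,0.2],
  [13.9,8.1,-4.9,0,0.2],
])

```text
t: 13.72
eef_pos: [0.6209, 0.0626, 0.061]
ee_rot: [2.591, 1.571, -0.592]
force: [0.5, -0.2, 0.6]
width: 0.0734
```

Run:
```python
from h import *
s=get_state();T=tcpT(s);g=grab_frame('side');h=grab_frame('scene')
print(s['t'],np.round(T[:3,3],4),s['width'], toJ(T[:3,3]),s['force'])
save('sd9',g['pixels'],(215,145,335,275),4.5);save('sc9',h['pixels'],(205,145,345,270),5)
```

```text
13.7167 [0.6209 0.0626 0.061 ] 0.07344279150267966 [[0.06087711 0.05708321]] [ 0.53858984 -0.16667977  0.5760901 ]
```

View pics/sd9.png

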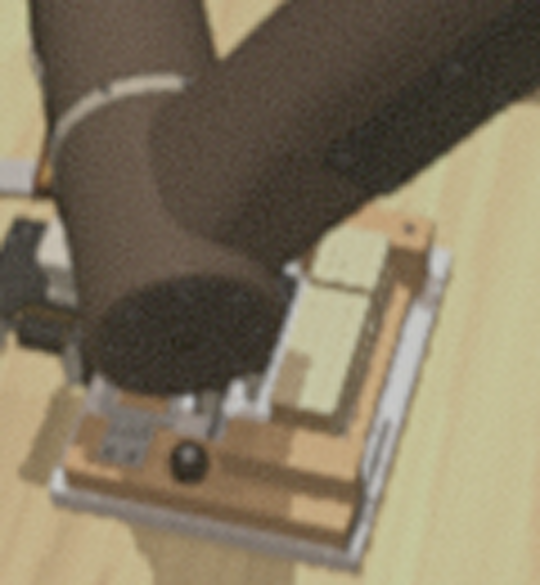

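View pics/sc9.png

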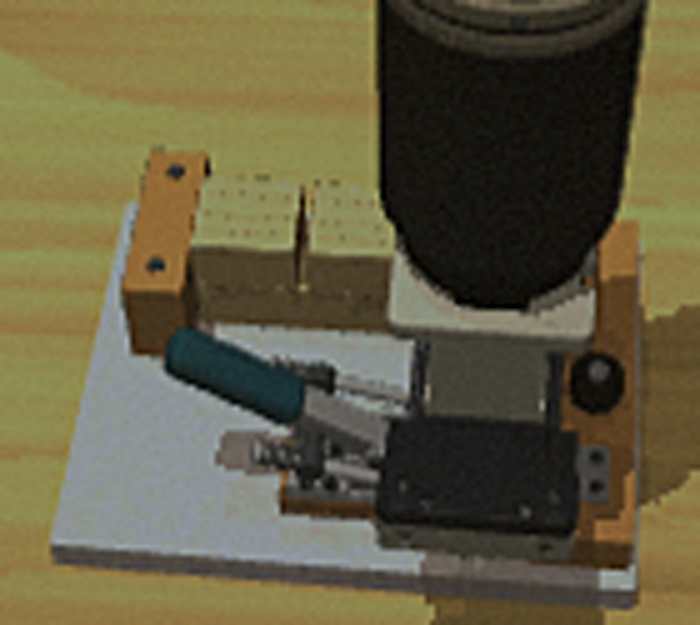

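step_arm([
  [0,0,0,0,1],
  [0,0,0,0,1],
  [0,0,0,0,1],
  [0,0,0,0,1],
  [0,0,0,0,1],
  [0,0,0,0,1],
  [0,0,0,0,1],
  [-0.3,0,0,0,1],
  [-0.8,0,0,0,1],
  [-1.2,0,0,0,1],
], squeeze=40)

```text
t: 14.65
eef_pos: [0.6209, 0.064, 0.0722]
ee_rot: [-1.75, 1.569, 1.35]
force: [0.4, 5.7, -4.9]
width: 0.0515
```

Run:
```python
from h import *
s=get_state();T=tcpT(s);f=grab_frame('wrist')
print(s['t'],np.round(T,4),s['width'], toJ(T[:3,3]),s['force'])
save('w10',f['pixels'],None,1.4)
```

```text
14.65 [[ 3.000e-04 -4.130e-02 -9.991e-01  6.209e-01]
 [ 1.500e-03 -9.991e-01  4.130e-02  6.400e-02]
 [-1.000e+00 -1.500e-03 -3.000e-04  7.220e-02]
 [ 0.000e+00  0.000e+00  0.000e+00  1.000e+00]] 0.05151855586865081 [[0.06084444 0.05847167]] [ 0.35500181  5.67042927 -4.93140818]
```

View pics/w10.png

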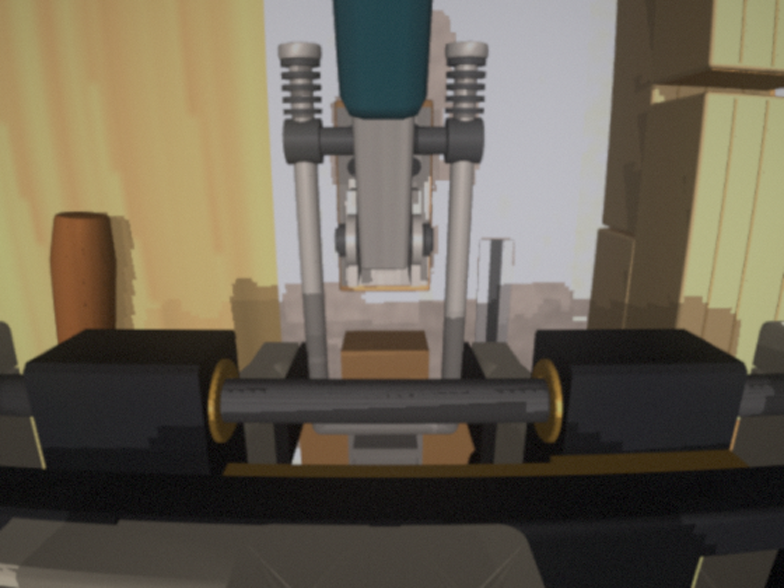

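The loop is pinched symmetrically, with its rods at (312,340) and (455,340). The bar is at (385,428), just short of the keeper at (385,447). Next: lift, then carry over.

step_arm([
  [-0.4,0,0,0,1],
  [-0.8,0,0,0,1],
  [-1.2,-0.1,0,0,1],
  [-1.2,-0.4,0,0,1],
  [-1.2,-0.8,0,0,1],
  [-1.2,-1.2,0,0,1],
  [-1.2,-1.6,0,0,1],
  [-1.2,-2,0,0,1],
  [-1.2,-2.3,0,0,1],
  [-1.2,-2.3,0,0,1],
])

```text
t: 15.53
eef_pos: [0.6218, 0.0853, 0.0853]
ee_rot: [1.703, 1.569, -1.48]
force: [0.6, -3.2, 4.3]
width: 0.0517
```

Run:
```python
from h import *
s=get_state();T=tcpT(s);f=grab_frame('wrist');g=grab_frame('scene')
print(s['t'],np.round(T[:3,3],4),s['width'], toJ(T[:3,3]),s['force'])
save('w11',f['pixels'],None,1.4);save('sc11',g['pixels'],(205,145,345,270),5)
```

```text
15.5333 [0.6218 0.0853 0.0853] 0.051736571188561176 [[0.06101771 0.07978222]] [ 0.59383334 -3.24294967  4.3287792 ]
```

View pics/w11.png

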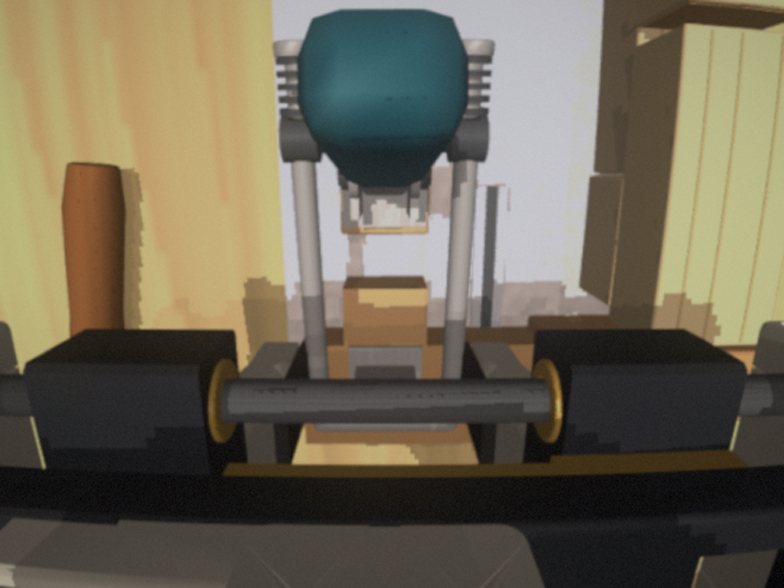

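View pics/sc11.png

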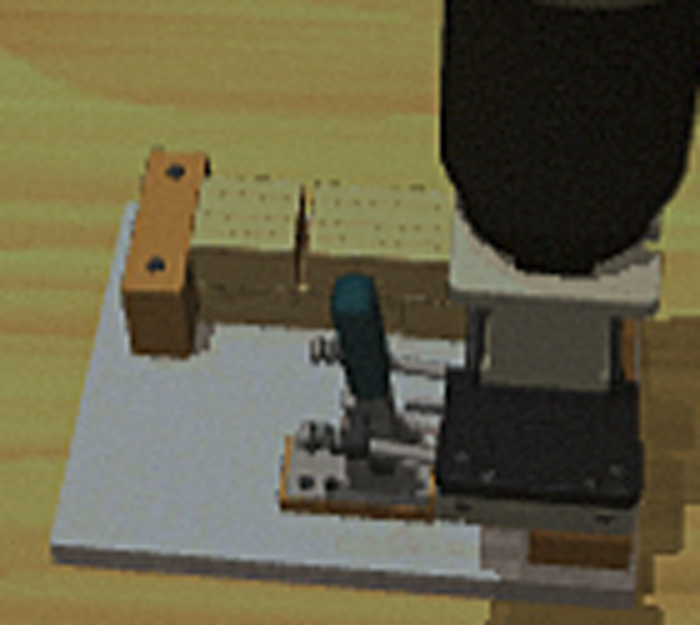

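step_arm([
  [0,-0.4,0,0,1],
  [0,-0.8,0,0,1],
  [0,-0.9,0,0,1],
  [0.3,-0.9,0,0,1],
  [0.7,-0.9,0,0,1],
  [1.1,-0.9,0,0,1],
  [1.5,-0.9,0,0,1],
  [1.8,-0.9,0,0,1],
  [1.8,-0.9,0,0,1],
  [1.8,-0.9,0,0,1],
])

```text
t: 16.47
eef_pos: [0.6222, 0.095, 0.0665]
ee_rot: [-2.679, 1.571, 0.421]
force: [1.0, -1.3, 5.1]
width: 0.052
```

Run:
```python
from h import *
s=get_state();T=tcpT(s);f=grab_frame('wrist');g=grab_frame('scene')
print(s['t'],np.round(T[:3,3],4),s['width'], toJ(T[:3,3]),s['force'])
save('w12',f['pixels'],None,1.4);save('sc12',g['pixels'],(205,145,345,270),5)
```

```text
16.4667 [0.6222 0.095  0.0665] 0.05200580925024482 [[0.06109731 0.08948349]] [ 1.02155472 -1.29182264  5.05065798]
```

View pics/w12.png

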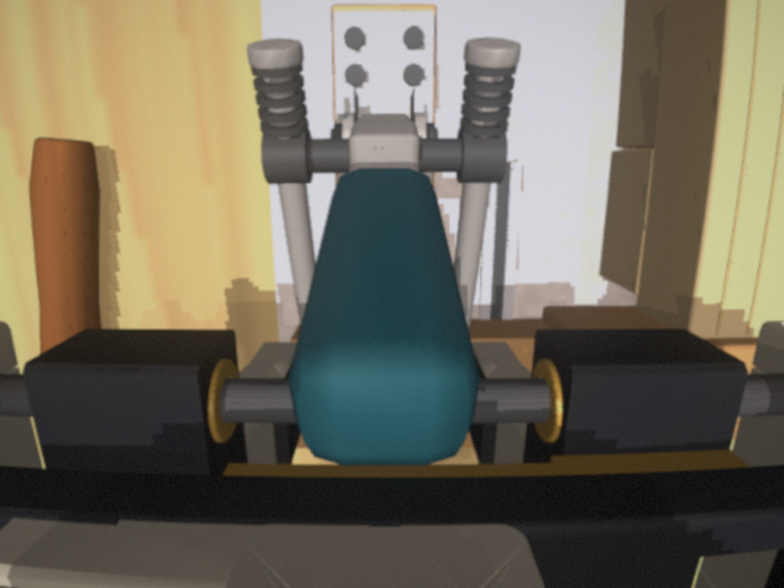

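View pics/sc12.png

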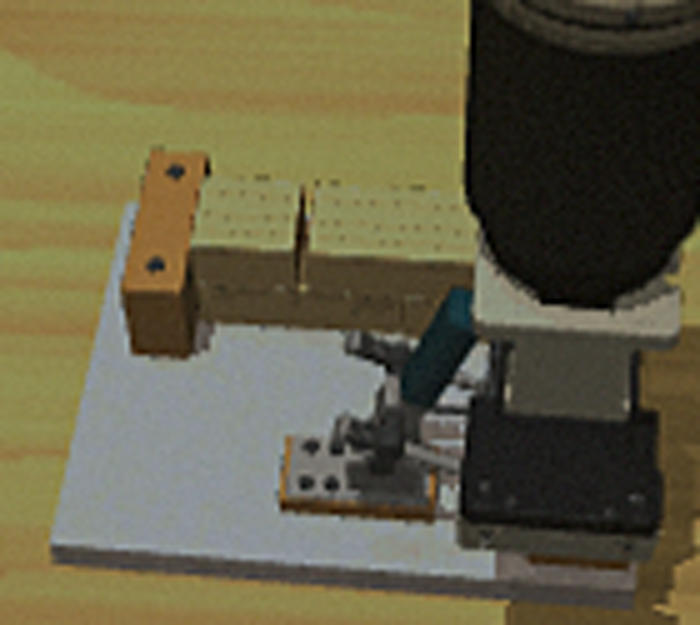

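step_arm([
  [0.2,0,0,0,1],
  [0.2,0,0,0,0.6],
  [0.2,0,0,0,0.2],
  [0.2,0,0,0,0.2],
  [0.2,0,0,0,0.2],
  [0.2,0,0,0,0.2],
  [-0.5,0,0,0,0.2],
  [-2,0,0,0,0.2],
  [-4,-1,0,0,0.2],
  [-6,-3,0,0,0.2],
])

```text
t: 17.4
eef_pos: [0.6227, 0.1234, 0.1269]
ee_rot: [0.474, 1.569, -2.711]
force: [0.8, -0.0, 0.1]
width: 0.07
```

step_arm([
  [-2,-2,0,0,0.3],
  [-4,-4,0,0,0.5],
  [-6,-7,0,0,1],
  [-8,-10,0,0,1],
  [-9,-12,0,0,1],
  [-9,-12,0,0,1],
  [-9,-12,0,0,1],
  [-9,-12,0,0,1],
  [-9,-12,0,0,1],
  [-9,-12,0,0,1],
])

```text
t: 18.23
eef_pos: [0.628, 0.2436, 0.2159]
ee_rot: [0.618, 1.57, -2.566]
force: [0.5, -1.2, 0.6]
width: 0.0088
```

Run:
```python
from h import *
s=get_state();T=tcpT(s);f=grab_frame('wrist');g=grab_frame('scene')
print(s['t'],np.round(T,4),s['width'], toJ(T[:3,3]),s['force'])
save('w13',f['pixels'],None,1.4);save('sc13',g['pixels'],(205,145,345,270),5)
np.savez('w13.npz',T=T,**f)
np.savez('s13.npz',T=T,**g)
```

```text
18.2333 [[-1.100e-03 -4.220e-02 -9.991e-01  6.280e-01]
 [-7.000e-04 -9.991e-01  4.220e-02  2.436e-01]
 [-1.000e+00  7.000e-04  1.100e-03  2.159e-01]
 [ 0.000e+00  0.000e+00  0.000e+00  1.000e+00]] 0.008826269752499252 [[0.06173801 0.23814958]] [ 0.45008454 -1.2130303   0.64433121]
```

View pics/w13.png

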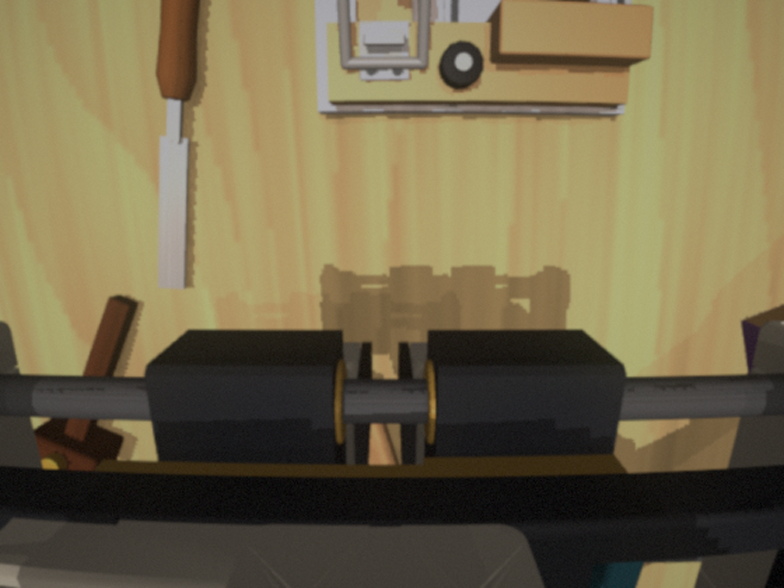

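View pics/sc13.png

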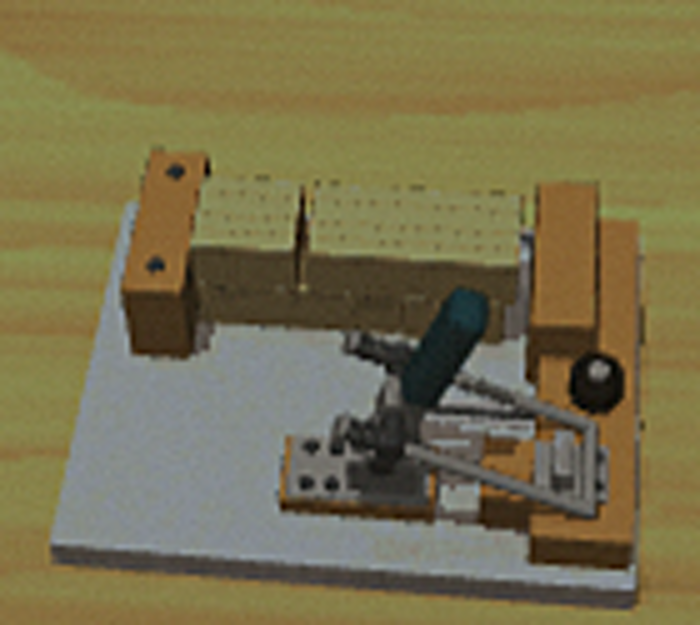

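The loop's bar now lies beyond the lip around the keeper, at (560-595,500) in the scene crop and (385,62) in the wrist view. The lever leans towards the jaw. I'll bring the closed fingers to the jaw side of the grip and sweep it over.

step_arm([
  [0,2.5,0.2,-0.4,1],
  [0.5,6.5,0.2,-0.4,1],
  [2,10.5,0.3,-0.4,1],
  [4,13.5,0.3,-0.4,1],
  [5.8,15,0.3,-0.4,1],
  [6.6,15.3,0.3,-0.4,1],
  [6.6,15.3,0.3,-0.4,1],
  [6.6,16.5,0.3,-0.4,1],
  [6.6,17.5,0.3,-0.4,1],
  [6.6,18.5,0.3,-0.4,1],
], squeeze=20)

```text
t: 19.17
eef_pos: [0.6185, 0.0604, 0.1517]
ee_rot: [-2.784, 1.569, 0.325]
force: [0.2, 1.5, 1.5]
width: 0.0008
```

Run:
```python
from h import *
s=get_state();T=tcpT(s);g=grab_frame('scene')
print(s['t'],np.round(T,4),s['width'], toJ(T[:3,3]),s['force'])
save('sc14',g['pixels'],(205,145,345,270),5)
```

```text
19.1667 [[ 2.000e-03 -3.270e-02 -9.995e-01  6.185e-01]
 [ 7.000e-04 -9.995e-01  3.270e-02  6.040e-02]
 [-1.000e+00 -7.000e-04 -2.000e-03  1.517e-01]
 [ 0.000e+00  0.000e+00  0.000e+00  1.000e+00]] 0.0007932807191147445 [[0.05852707 0.05470777]] [0.203044   1.46710287 1.48268501]
```

View pics/sc14.png

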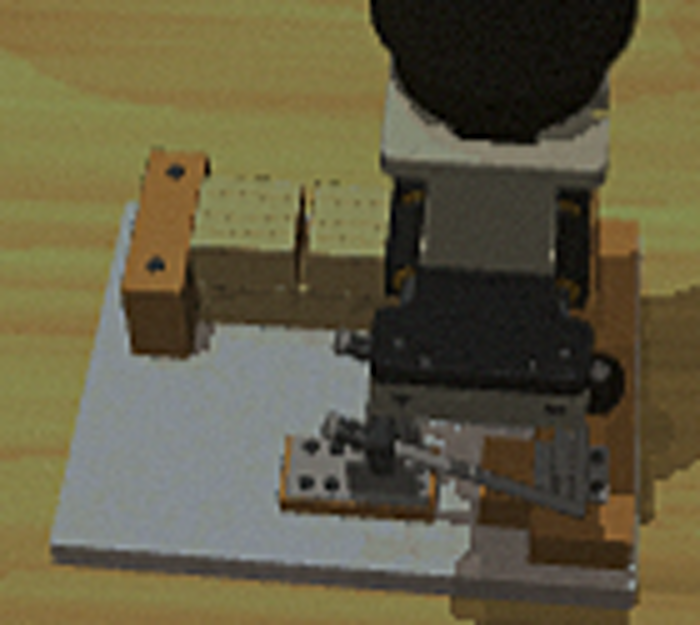

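step_arm([
  [0,0.8,-0.1,0,1],
  [-0.1,1.6,-0.1,0,1],
  [-0.1,2.4,-0.1,0,1],
  [-0.1,3.1,-0.1,0,1],
  [-0.1,3.8,-0.1,0,1],
  [-0.1,4.6,-0.1,0,1],
  [0.1,5.3,-0.1,0,1],
  [0.3,6,-0.1,0,1],
  [0.7,6.9,-0.1,0,1],
  [0.7,6.9,-0.1,0,1],
])

```text
t: 20.05
eef_pos: [0.6157, -0.0106, 0.1426]
ee_rot: [0.338, 1.569, -2.839]
force: [-0.1, 0.4, 0.2]
width: 0.0003
```

Run:
```python
from h import *
s=get_state();T=tcpT(s);g=grab_frame('scene');f=grab_frame('side')
print(s['t'],np.round(T[:3,3],4),s['width'], toJ(T[:3,3]),s['force'])
save('sc15',g['pixels'],(205,145,345,270),5);save('sd15',f['pixels'],(215,145,335,275),4.5)
```

```text
20.05 [ 0.6157 -0.0106  0.1426] 0.0003294176546356842 [[ 0.0581759  -0.01630853]] [-0.07900689  0.36221655  0.17382798]
```

View pics/sc15.png

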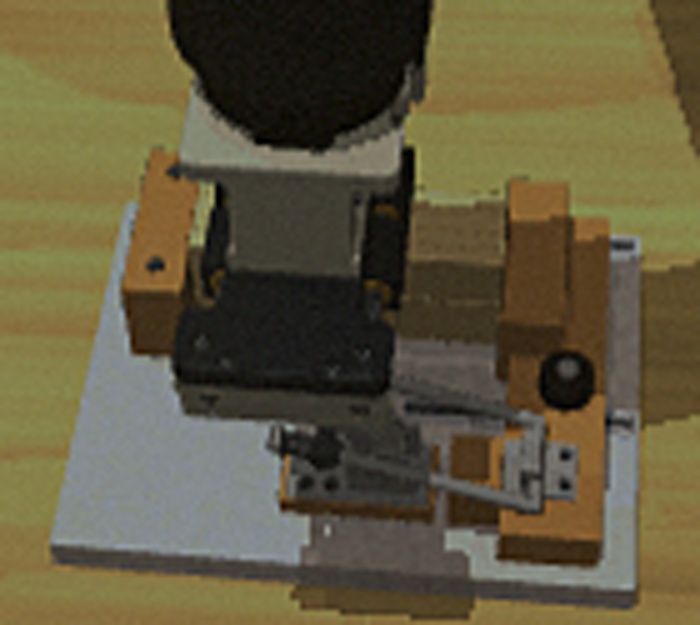

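View pics/sd15.png

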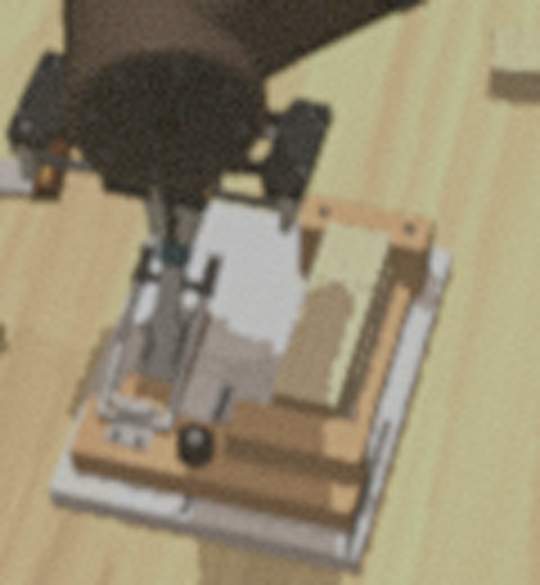

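The bar is hooked behind the lip at (535,490) in the scene crop, and the jaw has already been drawn in. I'll continue the arc down.

step_arm([
  [0.5,0.9,0,0,1],
  [1.3,1.9,0,0,1],
  [2.1,2.7,0,0,1],
  [3.1,3.4,0,0,1],
  [3.9,3.7,0,0,1],
  [4.6,4,0,0,1],
  [5.3,4.2,0,0,1],
  [5.9,4.3,0,0,1],
  [6.2,4.3,0,0,1],
  [6.2,4.3,0,0,1],
])

```text
t: 20.98
eef_pos: [0.6144, -0.0525, 0.0822]
ee_rot: [0.836, 1.569, -2.34]
force: [-2.5, -3.7, 5.8]
width: 0.0005
```

Run:
```python
from h import *
s=get_state();T=tcpT(s);g=grab_frame('scene');f=grab_frame('side')
print(s['t'],np.round(T[:3,3],4),s['width'], toJ(T[:3,3]),s['force'])
save('sc16',g['pixels'],(205,145,345,270),5);save('sd16',f['pixels'],(215,145,335,275),4.5)
```

```text
20.9833 [ 0.6144 -0.0525  0.0822] 0.0005220046391822612 [[ 0.05829517 -0.05821094]] [-2.49139746 -3.74829689  5.76224865]
```

View pics/sc16.png

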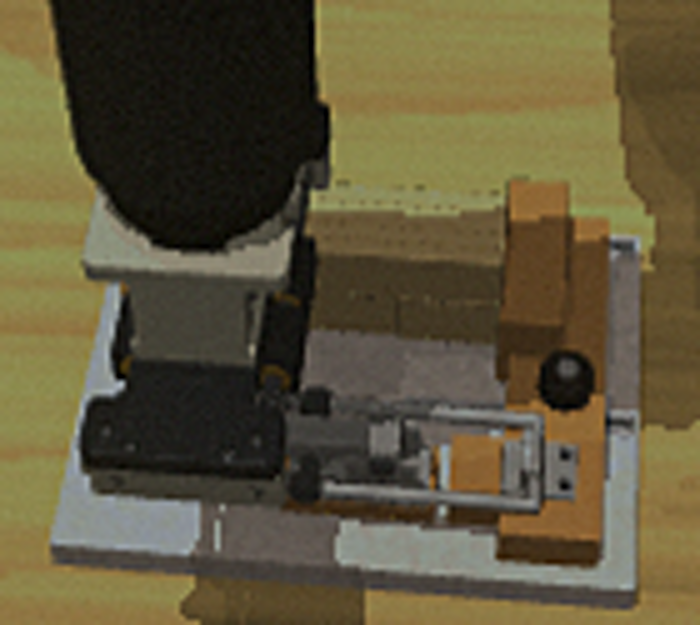

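View pics/sd16.png

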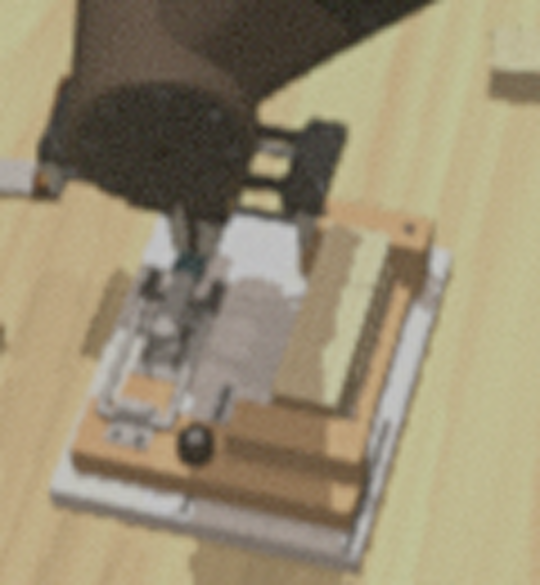

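step_arm([
  [0.1,0,0,0,1],
  [0.2,0,0,0,1],
  [0.2,0,0,0,1],
  [0.2,0,0,0,1],
  [0.3,0,0,0,1],
  [0.3,0,0,0,1],
  [0.3,0,0,0,1],
  [0.3,0,0,0,1],
  [0.3,0,0,0,1],
  [0.3,0,0,0,1],
])

```text
t: 21.92
eef_pos: [0.6145, -0.0526, 0.0816]
ee_rot: [1.946, 1.569, -1.228]
force: [-11.0, -1.1, 25.9]
width: 0.0005
```

step_arm([
  [-0.5,0,0,0,1],
  [-3,0,0,0,1],
  [-6.5,-1,0,0,1],
  [-10.5,-4,0,0,1],
  [-13,-8,0,0,1],
  [-14,-12,0,0,1],
  [-14,-16,1,0,1],
  [-14,-18,1.5,0,1],
  [-14,-19,1.5,0,1],
  [-14,-19,1.5,0,1],
])

```text
t: 22.75
eef_pos: [0.606, 0.1414, 0.2185]
ee_rot: [-2.318, 1.57, 0.793]
force: [0.2, -0.3, -0.6]
width: 0.0004
```

Run:
```python
from h import *
s=get_state();T=tcpT(s);f=grab_frame('wrist');g=grab_frame('scene');h=grab_frame('side')
print(s['t'],np.round(T[:3,3],4), toJ(T[:3,3]),s['force'])
save('w17',f['pixels'],None,1.4)
np.savez('w17.npz',T=T,**f);np.savez('s17.npz',T=T,**g);np.savez('sd17.npz',T=T,**h)
save('sd17',h['pixels'],(215,145,335,275),4.5);save('sc17',g['pixels'],(205,145,345,270),5)
```

```text
22.75 [0.606  0.1414 0.2185] [[0.0433026  0.13525127]] [ 0.21076539 -0.29047696 -0.59174106]
```

View pics/w17.png

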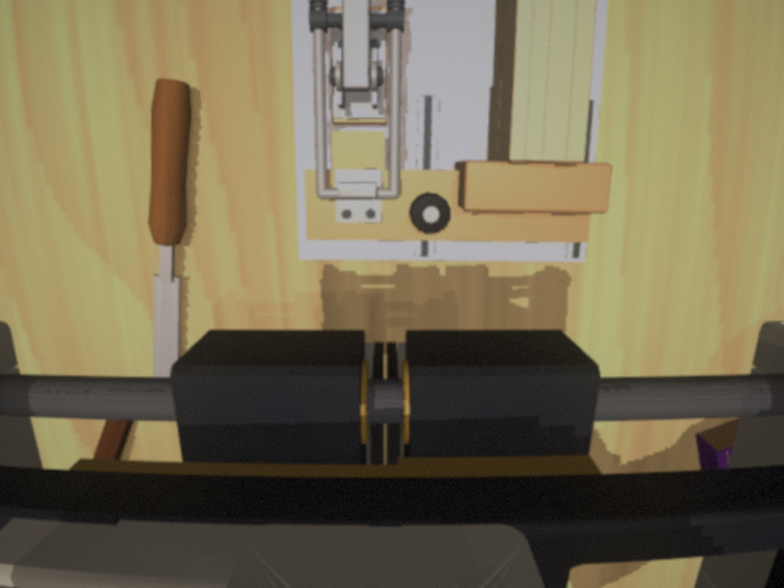

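View pics/sd17.png

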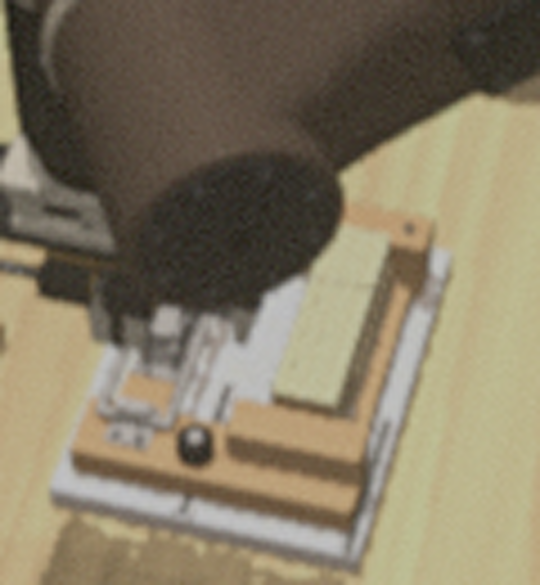

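View pics/sc17.png

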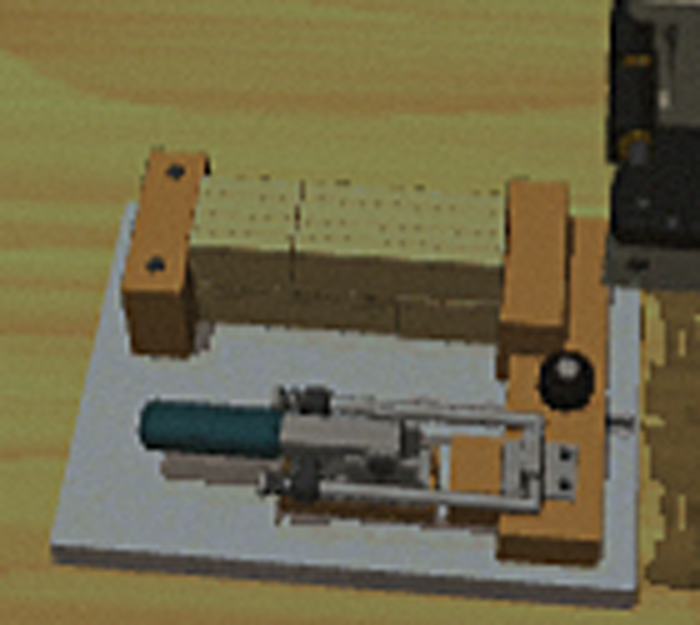

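The joints are closed: the top seam is at (297,215), and the block butts the cheek at (505,225). The lever lies flat at (210,430), and the bar sits behind the lip at (535,470). Now a numeric check.

Run:
```python
from h import *
f,T=load('w17.npz');g,_=load('s17.npz')
q=lambda pts,h: np.round(toJ(onplane(f,np.array(pts)/1.4,h,T))*1000,1).tolist()
print('cheek near',q([(459,162),(610,164)],.068),'lip',q([(339,182),(377,182),(339,195),(377,195)],.059),'bar',q([(318,193),(399,193)],.048))
print('blk sides x',q([(517,100),(592,100)],.082))
z=lambda u,v: np.round(np.nanmedian(unproj(g,[((u+a)/5+205,(v+b)/5+145) for a in(-5,0,5) for b in(-5,0,5)],None),0),4)
for n,u,v in [('grip end',165,425),('grip mid',210,430),('grip near',265,432),('bar',535,460),('tophalf',245,215),('blk a',320,220),('blk b',480,235)]:
    p=z(u,v); print(n,toJ(p[None])*1000,p[2])
o=np.array([205,145]); c=lambda l,h:np.round(toJ(onplane(g,np.array(l)/5+o,h,None))*1000,1).tolist()
print('scene seam',c([(299,183),(293,250)],.082),'blk end',c([(506,193),(502,265)],.082),'low joint',c([(398,298)],.05),'cheek',c([(510,183),(504,325)],.068))
```

```text
cheek near [[-0.5, 62.3], [-92.4, 61.7]] lip [[71.6, 74.7], [48.2, 74.6], [71.7, 82.6], [48.2, 82.5]] bar [[86.2, 82.0], [34.3, 81.8]]
blk sides x [[-29.4, 28.4], [-72.0, 27.2]]
grip end [[ 65.83932975 -84.07902626]] 0.0662
grip mid [[ 67.11378334 -63.02253634]] 0.0668
grip near [[ 65.75175196 -38.05465956]] 0.067
bar [[64.54525099 83.87628136]] 0.061
tophalf [[-46.42569512 -60.93763068]] 0.0849
blk a [[-45.76857938 -24.89351605]] 0.0851
blk b [[-42.71759636  51.95745338]] 0.0848
scene seam [[-70.8, -37.9], [-28.5, -35.9]] blk end [[-73.0, 63.0], [-27.8, 63.3]] low joint [[-29.0, 14.2]] cheek [[-92.1, 64.7], [-3.1, 66.1]]
```

Run:
```python
from station import *
print(job_done(), get_state()['t'])
```

```text
the job is handed in; nothing more can be done
the job is handed in; nothing more can be done
```

The clamp-up is finished and handed in at about 23 s of the 58 s allowed; the hand-in gives no verdict.

**What I did:**
- **Block:** I laid the loose light block in the top course, in line with the half block.
- **Loop:** I carried its bar over the keeper's lip and let it drop behind.
- **Lever:** I swept it over and pressed it to the stop, with 26 N at the wrist at the end.

**Last checks:**

| Check | Result |
|---|---|
| Lever tilt along the grip | about 0.02 rad (limit 0.08) |
| Loop bar, along y | within 0.5 mm of home behind the lip |
| Loop bar, height | not measured directly; it looks to be under the lip |
| Block sideways, jig x | about -50.7 mm (target -50) |
| Jaw travel | about 13.5 mm from open |
| Top course | no gap seen between the half block, block and jaw; blocks flat |
| Robot | stood clear and touched nothing |

**What failed or disagreed:**
- **First grasp:** it missed because I lifted before the slow fingers had closed. The block stayed where it was, and a longer close held it.
- **Jig position along y:** the views differed by 3 to 4 mm, and I corrected the jig's origin for that. The jaw face then read 62 mm from the wrist camera and about 65 mm from the scene camera, against 60 when closed. I put the rest down to calibration, since the blocks showed no gaps. Taken literally, the scene reading would be over the 3.5 mm limit.

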